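Drain the milling pot and make up its charge on the spring scale

TASK

Make up the charge of milling cylinders: lift the lid off the steel pot and set it aside on the worktop, tip the pot over until all the worn grey cylinders have dropped out into the pan of the scale, and stand the pot fully upright again. Then top up the pan with fresh white cylinders from the blue tray until the needle comes to rest in the green sector, and put the lid back on the pot; every worn cylinder must end up in the pan, and fresh ones that are not needed stay in the tray. Leave the amber bottle and the small petri dish alone.

Things in the scene. Friction and masses are not known exactly. Their poses are not given: they have to be found in the camera images.
- pot (a joint): tilt of the steel milling pot (95 mm high, mouth 86 mm wide inside, 96 mm over the rim) about its level trunnions, in rad: 0 = upright against its stop, positive = mouth tipped towards the scale; stop at 2.5. Stiff bearing (0.3 N m of friction): it stays at whatever angle it is left. The worn pieces inside may not slide out until it is tipped past about 2 rad
- pivot (a point): point on the pot's trunnion axis in the pot's middle, 190 mm above the worktop; fixed in the blue tilting stand. Its axes are the stand's: z up, y along the trunnion axis towards the lever, -x is the way the mouth tips (out over the scale pan). The pot turns about this y axis, from +z towards -x. The upright pot is up to 96 mm wide and its mouth is 60 mm above this point
- lever_ball (a point): centre of the black ball knob, 27 mm across, at the end of the 90 mm lever (9 mm thick steel rod) that turns the pot; lever and ball move in the plane 145 mm to the +y side of the pivot, outside the stand. With the pot upright the lever leans 45 deg from straight up towards the stand's +x; at tilt q it has turned by q from there, up over the top and down towards -x
- pot_mouth (a point): centre of the pot's open mouth, in the plane of its rim; turns with the pot, z points out of the mouth
- pot_inside (a point): middle of the inside of the pot, 42 mm above its inner floor and 48 mm below the rim; turns with the pot
- lid_knob (a point): centre of the lid's black knob (24 mm across, 24 mm high). z is the lid's upward axis. The knob's top is 12 mm above this point, the top face of the lid's disc 16 mm below it, the underside of the disc (which rests on the pot's rim) 22 mm below it, the foot of the lid 30 mm below it. The lid is a steel disc 94 mm across and 6 mm thick with a 70 mm wide, 8 mm deep centring boss under it, 130 g, lying loose on the pot at first
- lid_seat (a point): centre of the underside of the lid's disc (above the centring boss), z up; lies at the pot_mouth point when the lid is on
- pan_floor (a point): centre of the floor of the scale's round steel pan: floor 164 mm wide, flared rim 200 mm wide and 26 mm above the floor. The pan sinks straight down as it is loaded: 6 mm for each 100 g, up to 30 mm; the empty pan's floor is 88 mm above the worktop. x points away from the robot side of the scale; the pot hangs over the pan's far part
- needle (a joint): reading of the red needle on the scale's dial, in rad, clockwise: 0 = empty pan, 0.942 rad for each 100 g, 4.71 = full scale (500 g). The green sector painted on the dial runs from 2.50 to 3.20 rad
- tray: blue tray with a low rim, 160 (x) by 220 (y) mm, rim 13 mm high, floor 4 mm thick; origin under its centre on the worktop. Fresh pieces stand in it
- bottle_amber: bystander: amber reagent bottle with black cap, 50 mm wide, 108 mm high, origin at its foot
- petri_c: bystander: small petri dish, 60 mm wide, 16 mm high, origin at its foot
- worn_0_c (a point): centre of a worn grey milling cylinder, 24 mm across and 25 mm long, z along its axis; 38 to 56 g; in the pot at first. Two to four of these are present
- worn_1_c (a point): centre of a worn grey milling cylinder, 24 mm across and 25 mm long, z along its axis; 38 to 56 g; in the pot at first. Two to four of these are present
- worn_2_c (a point): centre of a worn grey milling cylinder, 24 mm across and 25 mm long, z along its axis; 38 to 56 g; in the pot at first. Two to four of these are present
- worn_3_c (a point): centre of a worn grey milling cylinder, 24 mm across and 25 mm long, z along its axis; 38 to 56 g; in the pot at first. Two to four of these are present
- fresh_0_c (a point): centre of a fresh white milling cylinder, 26 mm across and 30 mm long, z along its axis; 57 to 63 g; standing in the tray at first, 4 mm above the worktop
- fresh_1_c (a point): centre of a fresh white milling cylinder, 26 mm across and 30 mm long, z along its axis; 57 to 63 g; standing in the tray at first, 4 mm above the worktop
- fresh_2_c (a point): centre of a fresh white milling cylinder, 26 mm across and 30 mm long, z along its axis; 57 to 63 g; standing in the tray at first, 4 mm above the worktop
- fresh_3_c (a point): centre of a fresh white milling cylinder, 26 mm across and 30 mm long, z along its axis; 57 to 63 g; standing in the tray at first, 4 mm above the worktop
- fresh_4_c (a point): centre of a fresh white milling cylinder, 26 mm across and 30 mm long, z along its axis; 57 to 63 g; standing in the tray at first, 4 mm above the worktop

How it is judged:
By the outcome, as a careful person would: the job done as asked, in the order asked, and still so for the second after the job is handed in, with the robot touching nothing.
Of worn_0, worn_1, worn_2, worn_3 only 2 to 4 are there at a start; the rules pass over those that are not, and their reading is None.
At some moment in a run one of fresh_0, fresh_1, fresh_2, fresh_3, fresh_4 may be knocked a few centimetres aside while the robot is not near it.
It also fails if it takes over 210 s, if anything falls off the work surface, if the arm or the gripper's body presses on something with over 40 N, if the wrist force passes 120 N, or if a joint passes its speed limit or range.

ROBOT

A 6-joint arm with a two-finger parallel gripper is mounted at the origin on a cart in front of the work surface, level with it; the furniture and walls round the work are solid. World frame = base frame: x ahead of the robot, y to its left, z up, the work surface at z = 0. Lengths are in m, angles in rad, forces in N, time in s.
With the tool pointing down it reaches from about 0.35 to 0.775 m from the base axis. Payload 7.3 kg.
Tool frame: the origin (TCP) lies midway between the tips of the shut fingers; the grasp point (between the pads) lies manip.grip_depth behind it (manip.grip_depth is the distance from the TCP to the grasp point, in m); z points along the fingers, x is the direction in which the jaws open and shut, and the axes are right-handed (so a half turn about z gives the same grasp; the last joint's range is limited). The gripper opens to 92 mm and grips with 3 to 60 N. Pads are 19 mm wide; open, the fingers measure 130 mm over their backs; the gripper's body (75 mm by 190 mm) begins 47 mm behind the grasp point.
Start: joints at [-1.416, 0.342, 1.524, -0, 1.275, -0.146], TCP at [0.156, -0.501, 0.227] pointing down, gripper open.
Joint ranges: [-2.53, 2.53], [-0.77, 2.02], [0.04, 2.7], [-1, 4.14], [0.28, 2.66], [-3.11, 3.11]. Speed limits (rad/s): [2.57, 2.57, 3.14, 3.14, 3.14, 3.14].

INTERFACE

Orientations are given as a unit quaternion [w, x, y, z].
In Python, from cell import manip gives the robot as it stands. The module is installed in compiled form; this text tells all that it offers.
- The arm moves only by the tool jog_arm, never from a script. Its argument "series" is text: rows parted by semicolons, each of 7 numbers parted by spaces: the shift along the tool's x, y, z in mm, then the turn, a rotation vector about the tool's x, y, z in degrees, then the closure, from -1 (fully open) to 1 (shut). In form: tx ty tz wx wy wz gripper; .... A call has 1 to 10 rows; each row is the pose to reach, as a shift and turn from the pose commanded when the call began, along the tool's axes at that moment; what a row does not reach only later rows make up. A row lasts 1/12 s, in which the tool goes at most 41.7 mm and 7.16 degrees, less where a joint would pass 70% of its speed; a pose out of reach is approached as far as the arm can. A call with a gripper value outside its range is refused whole. The fingers move at their own pace and stop on an object; "newtons" is the grip in N (left out, the last holds). Time passes only in rows, so rows that repeat a pose let the fingers close. It gives the time, the measured TCP pose, the force and the opening at its end, in the units of the state.
- manip.sense(): the state, without advancing time (a new reading comes with each control period).
- manip.read_camera(name): name is "scene" or "top" or "wrist"; returns a dict with "frame" (480x640x3 uint8, red, green, blue), "range_z" (480x640 float32, m along the optical axis (not along the pixel's ray), 0 where there is no reading), "fx", "fy", "cx", "cy" (pixels), "distortion" ([k1, k2, p1, p2, k3] as OpenCV has them; the pictures are not rectified), "rvec" (rotation vector, rad) and "tvec" (3), from world to camera coordinates, as OpenCV has them. Camera axes: x right, y down, z forward; pixel columns grow to the right and rows downward; lengths in m; the calibration is good to about 2 mm. A picture is of the moment at which its call begins.
- manip.finish_job(): hands the job in, once; it reports no verdict.
The state is a dict: "time_s": time; "joint_pos": joint angles; "joint_velocities": joint speeds; "tau": joint torques, N m; "eef_pos": TCP position; "ee_rot": TCP orientation; "force": force on the tool from outside, world axes, zero at the start; "torque": the same for the moment, N m; "gripper_width": finger opening in m.
Only numpy, scipy, OpenCV 4.12 (cv2) and the standard library are available. Lean on these libraries where they do the work, as an engineer would, in place of code of your own. Each camera call takes 0.05 s, during which the arm holds its last target.

## Working session

There is one attempt and no reset: what is moved stays moved. The work goes in short steps, Python scripts to look and compute and a tool call to move; the robot and the scene stay as the last step left them, time stands still between calls to the robot, and variables do not carry over. Pictures are saved under pics/ and viewed, and the job is handed in when it is done.

Besides the shell and the picture viewer there is one more tool, called after ">>>" as name(argument=value, ...) on one line, values as JSON. jog_arm: Moves the arm, as the interface text tells. Its arguments: {"type":"object","properties":{"series":{"type":"string"},"newtons":{"type":"number"}},"required":["series"]}

```bash
mkdir -p pics; ls
cat > h.py <<'E'
import numpy as np, cv2
from cell import manip
from scipy.spatial.transform import Rotation as R
def cam(n,save=None):
    c=manip.read_camera(n)
    if save: cv2.imwrite('pics/'+save,c['frame'][:,:,::-1])
    c['K']=np.array([[c['fx'],0,c['cx']],[0,c['fy'],c['cy']],[0,0,1.]])
    c['D']=np.array(c['distortion']);c['Rm']=cv2.Rodrigues(np.array(c['rvec'],float))[0];c['t']=np.array(c['tvec'],float)
    return c
def ray(c,uv):
    p=cv2.undistortPoints(np.array(uv,float).reshape(-1,1,2),c['K'],c['D']).reshape(-1,2)
    d=np.c_[p,np.ones(len(p))]
    return -c['Rm'].T@c['t'], d@c['Rm']
def onz(c,uv,z):
    o,d=ray(c,uv); return o+d*((z-o[2])/d[:,2])[:,None]
def depthpt(c,uv):
    o,d=ray(c,uv); uv=np.array(uv).reshape(-1,2).astype(int)
    return o+d*c['range_z'][uv[:,1],uv[:,0]][:,None]
def cloud(c):
    v,u=np.mgrid[0:480,0:640]; 
    return depthpt(c,np.c_[u.ravel(),v.ravel()]).reshape(480,640,3)
def proj(c,P):
    return cv2.projectPoints(np.array(P,float).reshape(-1,1,3),np.array(c['rvec'],float),c['t'],c['K'],c['D'])[0].reshape(-1,2)
def st():
    s=manip.sense(); print({k:np.round(v,4).tolist() for k,v in s.items()}); return s
E
python3 - <<'E'
from h import *
st(); print(manip.grip_depth)
for n in ['scene','top','wrist']:
    c=cam(n,n+'0.png'); print(n,c['fx'],c['fy'],-c['Rm'].T@c['t'],c['Rm'][2])
E
```

```text
pics
{'time_s': 0.0, 'joint_pos': [-1.416, 0.3428, 1.525, -0.0, 1.2754, -0.146], 'joint_velocities': [0.0013, -0.0006, -0.0021, 0.002, 0.0011, 0.0001], 'tau': [0.0022, -43.1243, -24.4216, 0.072, 0.056, -0.0001], 'eef_pos': [0.1555, -0.501, 0.226], 'ee_rot': [-0.0005, 0.8051, -0.5932, -0.0006], 'force': [0.5379, 0.587, 0.4446], 'torque': [0.0025, -0.0265, -0.0043], 'gripper_width': 0.0917}
0.0188
scene 519.2557003427106 519.2557003427106 [-0.54136049  0.56283654  1.2089587 ] [ 0.68513626 -0.32368358 -0.65254674]
top 494.9649847929709 494.9649847929709 [0.25113596 0.06172174 1.37420123] [ 0.21212576 -0.01418536 -0.97713942]
wrist 354.81277430909154 354.81277430909154 [ 0.22769072 -0.47859314  0.383952  ] [-0.26613704 -0.08230737 -0.96041479]
```

View pics/scene0.png

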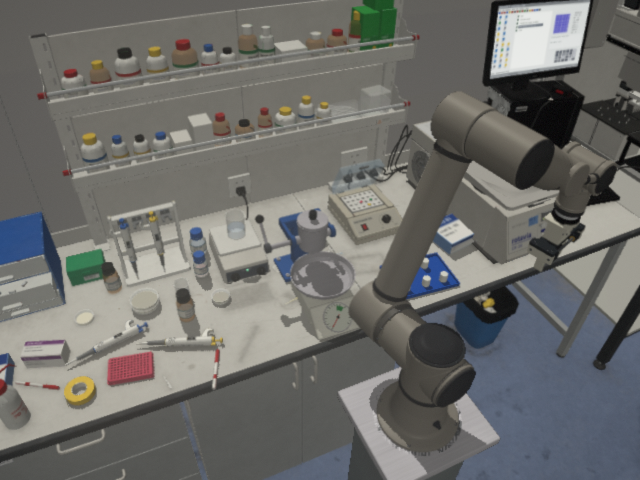

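View pics/top0.png

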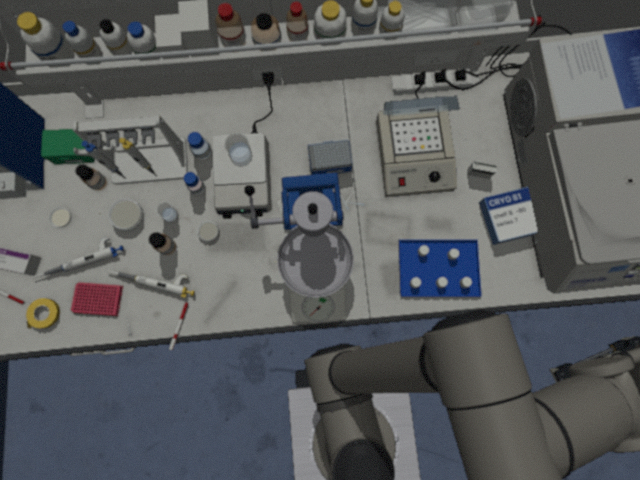

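View pics/wrist0.png

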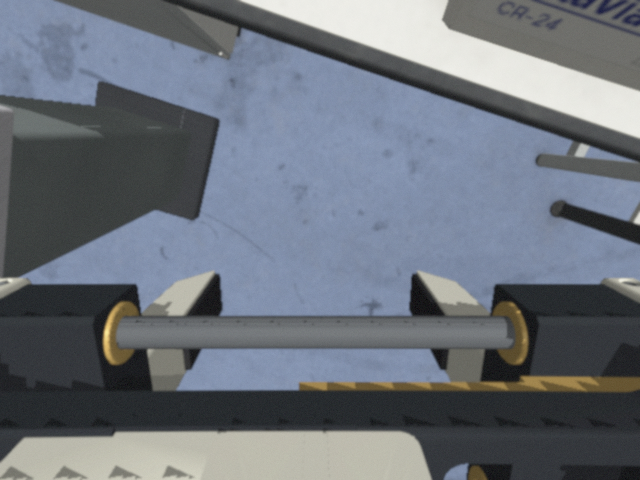

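The top view shows the pot at (313,210) with the lid knob at (312,208), the lever ball at (249,190), the pan at (315,260), the tray at (440,268) with five fresh pieces, the amber bottle near (160,242) and the petri dish near (208,233). Next I'll measure these.

Run:
```python
from h import *
for n,(x0,y0,x1,y1) in {'top':(220,150,500,340),'scene':(220,190,480,350)}.items():
    c=cam(n); im=c['frame'][y0:y1,x0:x1,::-1]
    cv2.imwrite(f'pics/{n}_crop0.png',cv2.resize(im,None,fx=2.85,fy=2.85,interpolation=cv2.INTER_CUBIC))
    np.savez(n+'0.npz',**{k:c[k] for k in c})
c=cam('top'); P=cloud(c); s=cam('scene'); Q=cloud(s)
# fresh: white blobs in tray region z 25..45mm
for nm,PP,fr in (('top',P,c['frame']),('scene',Q,s['frame'])):
    m=((PP[...,2]>0.027)&(PP[...,2]<0.045)&(fr.min(2)>130)).astype(np.uint8)
    nn,l,stt,ce=cv2.connectedComponentsWithStats(m)
    for i in range(1,nn):
        if stt[i,4]>25:
            q=PP[l==i]; print(nm,'white',ce[i].round(1),stt[i,4],np.median(q,0).round(4),q.mean(0).round(4))
for (u,v) in [(312,208),(313,213),(300,215),(249,190),(315,260),(320,305),(160,240),(208,233),(290,185),(335,185)]:
    print((u,v),depthpt(c,[(u,v)]).round(4))
```

```text
top white [449.6  75.5] 47 [ 1.0002 -0.3913  0.034 ] [ 0.9997 -0.3916  0.0343]
top white [428.8  79.7] 86 [ 0.9922 -0.3297  0.0343] [ 0.9925 -0.3292  0.0343]
top white [402.5  81.4] 248 [ 0.9934 -0.2517  0.0358] [ 0.9941 -0.2513  0.0358]
top white [468.8  78.3] 30 [ 0.9828 -0.4453  0.0354] [ 0.9842 -0.4458  0.0352]
top white [128.1 199.7] 32 [0.7093 0.5632 0.0333] [0.7071 0.5622 0.033 ]
top white [423.8 249.4] 53 [ 0.4877 -0.2449  0.0341] [ 0.4874 -0.2453  0.0343]
top white [101.2 252.2] 45 [0.5643 0.639  0.0289] [0.5643 0.6382 0.0297]
top white [454.  252.6] 57 [ 0.4702 -0.3248  0.035 ] [ 0.4707 -0.3257  0.0351]
top white [442.4 281.3] 55 [ 0.3956 -0.2829  0.034 ] [ 0.3953 -0.2829  0.0343]
top white [466.5 281.3] 57 [ 0.3897 -0.3467  0.035 ] [ 0.3893 -0.3471  0.035 ]
top white [415.6 281.6] 54 [ 0.4011 -0.211   0.0347] [ 0.4011 -0.2109  0.0346]
top white [173.8 286.9] 63 [0.4495 0.4438 0.0291] [0.4493 0.4439 0.0294]
scene white [444.  273.5] 34 [ 0.3855 -0.3457  0.0341] [ 0.3852 -0.3463  0.0339]
scene white [426.6 277.9] 34 [ 0.393  -0.281   0.0333] [ 0.3914 -0.282   0.0334]
scene white [180.3 283.8] 49 [0.6756 0.4552 0.0366] [0.6758 0.4557 0.0362]
scene white [143.8 297.9] 409 [0.6658 0.575  0.0302] [0.6658 0.5744 0.0306]
scene white [ 21.9 310.6] 30 [0.7597 0.9349 0.0293] [0.7592 0.9346 0.0297]
(312, 208) [[0.5625 0.0522 0.2852]]
(313, 213) [[0.5537 0.0509 0.2736]]
(300, 215) [[0.5566 0.0814 0.2562]]
(249, 190) [[0.6242 0.1945 0.2697]]
(315, 260) [[0.4763 0.0555 0.0891]]
(320, 305) [[0.3617 0.0532 0.0424]]
(160, 240) [[0.5638 0.4532 0.109 ]]
(208, 233) [[0.5933 0.3469 0.0202]]
(290, 185) [[0.6472 0.1002 0.2115]]
(335, 185) [[ 0.6388 -0.0105  0.2052]]
```

View pics/top_crop0.png

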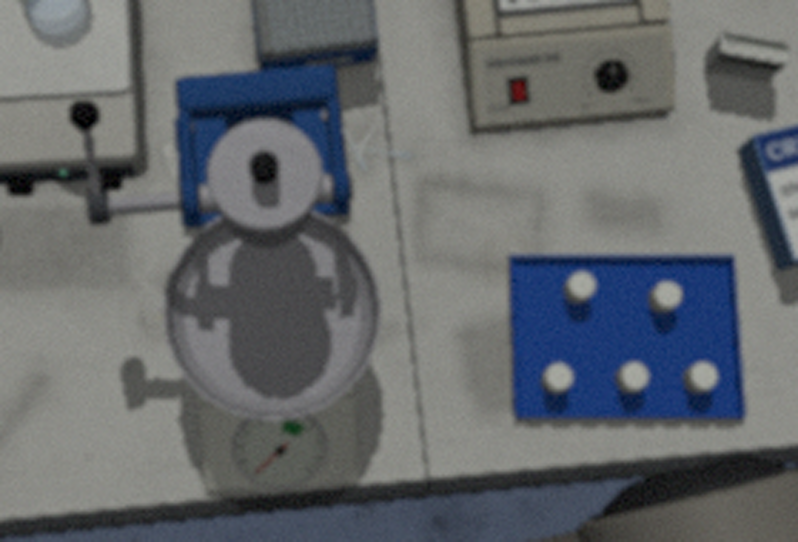

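View pics/scene_crop0.png

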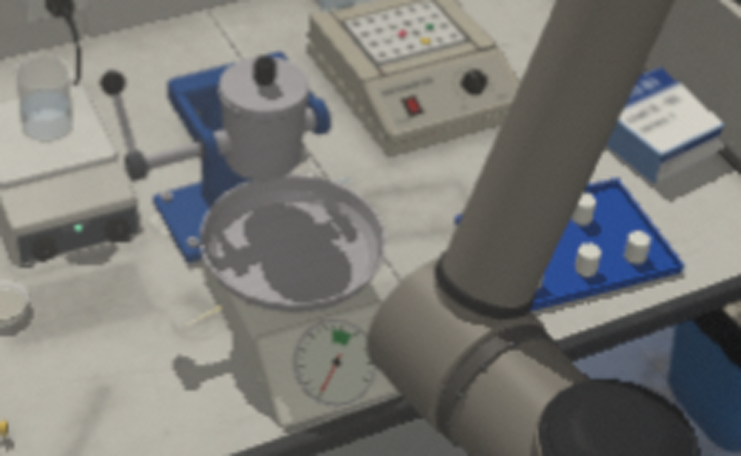

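Run:
```python
from h import *
out={}
for n in ['top','scene']:
    c=cam(n); P=cloud(c); f=c['frame'].astype(int)
    dark=(f.max(2)<70)
    for nm,zr,lo,hi,zt in (('knob',(.262,.292),(.50,-.02),(.62,.12),.272),('ball',(.235,.275),(.56,.15),(.70,.25),.2536)):
        m=dark&(P[...,2]>zr[0])&(P[...,2]<zr[1])&(P[...,0]>lo[0])&(P[...,0]<hi[0])&(P[...,1]>lo[1])&(P[...,1]<hi[1])
        v,u=np.nonzero(m); uv=[(u.min()+u.max())/2,(v.min()+v.max())/2]; out[nm,n]=ray(c,[uv])
        print(n,nm,m.sum(),u.min(),u.max(),v.min(),v.max(),onz(c,[uv],zt).round(4),P[m].mean(0).round(4),P[m][:,2].max())
    # pot lid disc
    m=(abs(P[...,2]-.256)<.006)&(abs(P[...,0]-.56)<.08)&(abs(P[...,1]-.05)<.07)&~dark
    q=P[m]; print(n,'disc',m.sum(),q.mean(0).round(4),q.min(0).round(4),q.max(0).round(4))
    (cx,cy),r=cv2.minEnclosingCircle(q[:,:2].astype(np.float32)); print('circ',cx,cy,r)
    # pan rim
    m=(abs(P[...,2]-.112)<.004)&(abs(P[...,0]-.47)<.13)&(abs(P[...,1]-.05)<.12)
    q=P[m]; (cx,cy),r=cv2.minEnclosingCircle(q[:,:2].astype(np.float32)); print('rim',m.sum(),cx,cy,r)
    b=(f[...,2]>80)&(f[...,2]>1.6*f[...,0])&(P[...,2]>-.01)&(P[...,2]<.05)&(P[...,1]<-.1)&(P[...,0]<.65)&(P[...,0]>.3)&(P[...,1]>-.43)
    k=np.nonzero(b); q=P[b][:,:2].astype(np.float32); print('tray',len(q),cv2.minAreaRect(q))
    b=(f[...,2]>60)&(f[...,2]>1.5*f[...,0])&(P[...,0]>.5)&(P[...,0]<.8)&(abs(P[...,1]-.05)<.12)
    q=P[b]; print('stand',q.min(0),q.max(0)); 
    for z0,z1 in ((.19,.23),(-.01,.03)):
        qq=q[(q[:,2]>z0)&(q[:,2]<z1)]
        if len(qq)>10: print(z0,cv2.minAreaRect(qq[:,:2].astype(np.float32)))
for nm in ('knob','ball'):
    (o1,d1),(o2,d2)=out[nm,'top'],out[nm,'scene']
    A=np.c_[d1[0],-d2[0]]; t=np.linalg.lstsq(A,o2-o1,rcond=None)[0]
    p1=o1+d1[0]*t[0];p2=o2+d2[0]*t[1];print(nm,(p1+p2)/2,np.linalg.norm(p1-p2))
c=cam('top');P=cloud(c)
# hotplate heights
m=(P[...,0]>.55)&(P[...,0]<.85)&(P[...,1]>.13)&(P[...,1]<.33)
for x in np.arange(.55,.85,.05):
  print(round(x,2),[ (lambda k: round(float(P[k][:,2].max()),3) if k.any() else None)((P[...,0]>x)&(P[...,0]<x+.05)&(P[...,1]>y)&(P[...,1]<y+.04)) for y in np.arange(-.2,.33,.04)])
```

```text
top knob 84 308 316 204 214 [[0.5639 0.0523 0.272 ]] [0.5617 0.052  0.2817] 0.28916948443935575
top ball 82 245 254 186 201 [[0.6209 0.1958 0.2536]] [0.6251 0.1949 0.2628] 0.270974579945257
top disc 1108 [0.5633 0.0524 0.2569] [0.5183 0.0053 0.25  ] [0.6125 0.0998 0.262 ]
circ 0.5651938319206238 0.05235981568694115 0.04802402853965759
rim 322 0.47713667154312134 0.05592941492795944 0.09945245832204819
tray 3613 ((0.4880746006965637, -0.29793691635131836), (0.2378847301006317, 0.2616215944290161), 84.558837890625)
stand [ 0.54596462 -0.032355    0.00486142] [0.7428725  0.1329771  0.21542989]
0.19 ((0.6103842854499817, 0.05088769644498825), (0.14362658560276031, 0.12729184329509735), 89.22988891601562)
-0.01 ((0.6646936535835266, 0.05118338763713837), (0.16380636394023895, 0.15665113925933838), 88.78754425048828)
scene knob 53 310 315 210 219 [[0.5617 0.052  0.272 ]] [0.5556 0.0547 0.2763] 0.28781258943065413
scene ball 39 256 262 216 222 [[0.6256 0.1974 0.2536]] [0.6187 0.1991 0.2596] 0.26754512717071355
scene disc 438 [0.5554 0.0562 0.2557] [0.5126 0.0049 0.25  ] [0.61   0.1021 0.261
[... 592 characters left out ...]
834] 0.001339908450699915
ball [0.6210447  0.19702511 0.25618266] 0.00353364483644146
0.55 [0.008, 0.01, 0.01, 0.013, 0.216, 0.263, 0.291, 0.266, 0.212, 0.233, 0.225, 0.011, 0.017, 0.025]
0.6 [0.008, 0.008, 0.017, 0.016, 0.213, 0.259, 0.263, 0.258, 0.21, 0.273, 0.273, 0.072, 0.071, 0.028]
0.65 [0.07, 0.069, 0.011, 0.011, 0.213, 0.214, 0.212, 0.213, 0.204, 0.079, 0.078, 0.079, 0.077, 0.008]
0.7 [0.083, 0.073, 0.008, 0.073, 0.074, 0.075, 0.071, 0.008, 0.008, 0.095, 0.177, 0.094, 0.092, 0.092]
0.75 [0.083, 0.082, 0.008, 0.076, 0.074, 0.075, 0.073, 0.009, 0.009, 0.171, 0.175, 0.175, 0.096, 0.054]
0.8 [0.223, 0.077, 0.01, 0.073, 0.076, 0.073, 0.069, 0.01, 0.034, 0.095, 0.175, 0.173, 0.093, 0.104]
```

```bash
cat >> h.py <<'E'
def Rd(xang=0,tilt=None):
    """tool down, tool x at world angle xang deg; tilt: world rotvec deg applied"""
    a=np.deg2rad(xang); x=np.array([np.cos(a),np.sin(a),0]); z=np.array([0,0,-1.]); 
    r=R.from_matrix(np.c_[x,np.cross(z,x),z])
    if tilt is not None: r=R.from_rotvec(np.deg2rad(tilt))*r
    return r
def goal(g,r=None,depth=None):
    s=manip.sense(); q=s['ee_rot']; r0=R.from_quat([q[1],q[2],q[3],q[0]])
    r=r or r0; d=manip.grip_depth if depth is None else depth
    p=np.array(g)+d*r.apply([0,0,1])
    sh=r0.inv().apply(p-s['eef_pos'])*1000; w=np.rad2deg((r0.inv()*r).as_rotvec())
    print('shift',sh.round(1),'rot',w.round(2),'| t',round(s['time_s'],2),'F',np.round(s['force'],1),'w',round(s['gripper_width'],4))
E
python3 - <<'E'
from h import *
goal((.563,.052,.36),Rd(0))
E
```

```text
shift [-407.9 -553.1 -114.5] rot [ -0.    -0.   -72.77] | t 0.5 F [-0.1 -0.9  0.8] w 0.0918
```

>>> jog_arm(series="0 0 -60 0 0 -7 -0.2; -20 -20 -114 0 0 -14 -0.2; -45 -55 -114 0 0 -21 -0.2; -70 -90 -114 0 0 -28 -0.2; -95 -120 -114 0 0 -35 -0.2; -120 -155 -114 0 0 -42 -0.2; -145 -190 -114 0 0 -49 -0.2; -170 -225 -114 0 0 -56 -0.2; -195 -260 -114 0 0 -63 -0.2; -220 -295 -114 0 0 -70 -0.2", newtons=30)

```text
time_s: 1.33
eef_pos: [0.3568, -0.2232, 0.3411]
ee_rot: [0.0, 1.0, -0.021, 0.0]
force: [1.5, -1.1, -0.5]
gripper_width: 0.055
```

Run:
```python
from h import *
goal((.563,.052,.36),Rd(0))
```

```text
shift [ 1.943e+02 -2.837e+02 -2.000e-01] rot [ 0.04 -0.04 -2.44] | t 1.33 F [ 1.5 -1.1 -0.5] w 0.055
```

>>> jog_arm(series="97 -142 0 0 0 -2 -0.2; 194 -284 0 0 0 -2.4 -0.2; 194 -284 0 0 0 -2.4 -0.2; 194 -284 0 0 0 -2.4 -0.2; 194 -284 0 0 0 -2.4 -0.2; 194 -284 0 0 0 -2.4 -0.2; 194 -284 0 0 0 -2.4 -0.2; 194 -284 0 0 0 -2.4 -0.2; 194 -284 0 0 0 -2.4 -0.2; 194 -284 0 0 0 -2.4 -0.2")

```text
time_s: 2.17
eef_pos: [0.5646, 0.0519, 0.3396]
ee_rot: [-0.0, 1.0, -0.001, -0.001]
force: [0.2, -1.2, -1.1]
gripper_width: 0.0551
```

Run:
```python
from h import *
st();goal((.563,.052,.36),Rd(0));goal((.563,.052,.273),Rd(0))
cam('wrist','w1.png')
c=cam('wrist');print(proj(c,[(.563,.052,.284),(.624,.196,.2536)]))
```

```text
{'time_s': 2.1667, 'joint_pos': [-0.0437, 0.367, 1.1808, 0.0004, 1.5951, -0.0413], 'joint_velocities': [-0.0629, -0.0454, 0.0518, -0.024, -0.0012, -0.0356], 'tau': [1.6957, -45.7963, -27.7114, 0.3343, -0.0229, 0.3567], 'eef_pos': [0.5646, 0.0519, 0.3396], 'ee_rot': [-0.0002, 1.0, -0.0012, -0.0006], 'force': [0.2088, -1.1548, -1.0773], 'torque': [-0.0657, -0.0278, 0.0109], 'gripper_width': 0.0551}
shift [-1.6 -0.1 -1.6] rot [-0.03  0.07 -0.14] | t 2.17 F [ 0.2 -1.2 -1.1] w 0.0551
shift [-1.5 -0.1 85.4] rot [-0.03  0.07 -0.14] | t 2.17 F [ 0.2 -1.2 -1.1] w 0.0551
[[313.83639201 250.46529037]
 [414.44416667   6.73342411]]
```

View pics/w1.png

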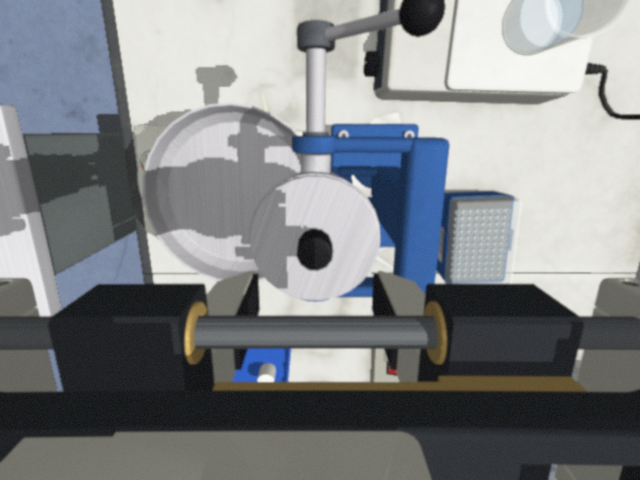

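The wrist view shows the knob at (315,250), where I predicted (314,250). I'll go down and grip it.

>>> jog_arm(series="-1.5 0 40 0 0 0 -0.2; -1.5 0 75 0 0 0 -0.2; -1.5 0 86 0 0 0 -0.2; -1.5 0 86 0 0 0 -0.2; -1.5 0 86 0 0 0 1; -1.5 0 86 0 0 0 1; -1.5 0 86 0 0 0 1; -1.5 0 86 0 0 0 1; -1.5 0 86 0 0 0 1; -1.5 0 86 0 0 0 1", newtons=30)

```text
time_s: 3.1
eef_pos: [0.5621, 0.0473, 0.2565]
ee_rot: [0.0, 1.0, -0.004, 0.002]
force: [0.9, -0.4, 5.7]
gripper_width: 0.0232
```

Run:
```python
from h import *
goal((.563,.052,.36),Rd(0));goal((.545,-.115,.36),Rd(0));goal((.545,-.115,.0325),Rd(0))
```

```text
shift [  1.1  -4.6 -84.7] rot [ 0.05 -0.19 -0.5 ] | t 3.1 F [ 0.9 -0.4  5.7] w 0.0232
shift [-15.4 162.6 -84.6] rot [ 0.05 -0.19 -0.5 ] | t 3.1 F [ 0.9 -0.4  5.7] w 0.0232
shift [-16.5 162.3 242.9] rot [ 0.05 -0.19 -0.5 ] | t 3.1 F [ 0.9 -0.4  5.7] w 0.0232
```

>>> jog_arm(series="0 0 -15 0 0 0 1; 0 0 -40 0 0 0 1; 0 0 -75 0 0 0 1; 0 0 -85 0 0 0 1; -5 40 -85 0 0 0 1; -10 80 -85 0 0 0 1; -15 120 -85 0 0 0 1; -16 160 -85 0 0 0 1; -16 162 -85 0 0 0 1; -16 162 -85 0 0 0 1")

```text
time_s: 3.93
eef_pos: [0.5437, -0.1159, 0.3393]
ee_rot: [0.0, 1.0, -0.006, -0.001]
force: [1.2, 0.1, -0.9]
gripper_width: 0.0235
```

>>> jog_arm(series="0 0 40 0 0 0 1; 0 0 80 0 0 0 1; 0 0 120 0 0 0 1; 0 0 160 0 0 0 1; 0 0 200 0 0 0 1; 0 0 240 0 0 0 1; 0 0 280 0 0 0 1; 0 0 280 0 0 0 1; 0 0 280 0 0 0 1; 0 0 280 0 0 0 1")

```text
time_s: 4.77
eef_pos: [0.5463, -0.1127, 0.062]
ee_rot: [0.0, 1.0, -0.003, 0.001]
force: [0.3, -0.5, -0.6]
gripper_width: 0.0234
```

Run:
```python
from h import *
goal((.545,-.115,.0325),Rd(0))
cam('wrist','w2.png');cam('top','t2.png')
```

```text
shift [-1.5  2.3 48.3] rot [ 0.06 -0.17 -0.35] | t 4.77 F [ 0.3 -0.5 -0.6] w 0.0234
```

View pics/w2.png

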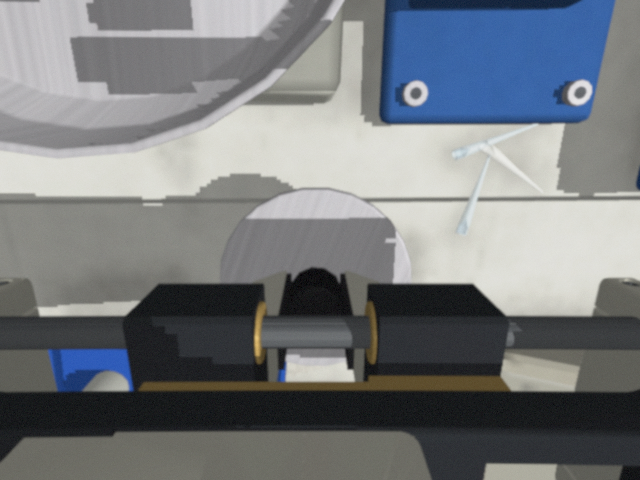

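View pics/t2.png

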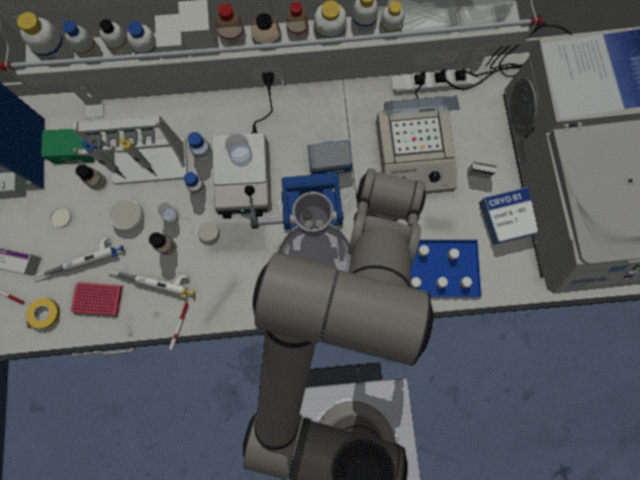

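>>> jog_arm(series="-1 2 25 0 0 0 1; -1 2 40 0 0 0 1; -1 2 43 0 0 0 1; -1 2 45 0 0 0 1; -1 2 46 0 0 0 1; -1 2 47 0 0 0 1; -1 2 48 0 0 0 1; -1 2 48 0 0 0 1; -1 2 48 0 0 0 1")

```text
time_s: 5.62
eef_pos: [0.5453, -0.115, 0.0143]
ee_rot: [0.001, 1.0, -0.003, 0.002]
force: [-2.5, -0.3, 10.1]
gripper_width: 0.0235
```

Run:
```python
from h import *
goal((.545,-.115,.0325),Rd(0))
```

```text
shift [-0.3  0.   0.6] rot [ 0.07 -0.19 -0.36] | t 5.62 F [-2.5 -0.3 10.1] w 0.0235
```

>>> jog_arm(series="0 0 0 0 0 0 -0.3; 0 0 0 0 0 0 -0.3; 0 0 0 0 0 0 -0.3; 0 0 -20 0 0 0 -0.3; 0 0 -60 0 0 0 -0.3; 0 0 -100 0 0 0 -0.3; 0 0 -140 0 0 0 -0.3; 0 0 -180 0 0 0 -0.3; 0 0 -220 0 0 0 -0.3; 0 0 -260 0 0 0 -0.3")

```text
time_s: 6.45
eef_pos: [0.5436, -0.1144, 0.2751]
ee_rot: [0.0, 1.0, -0.003, 0.001]
force: [0.4, -0.1, -0.6]
gripper_width: 0.0597
```

>>> jog_arm(series="0 0 -40 0 0 0 -0.3; 0 0 -80 0 0 0 -0.3; 0 0 -80 0 0 0 -0.3; 0 0 -80 0 0 0 -0.3; 0 0 -80 0 0 0 -0.3")

```text
time_s: 6.87
eef_pos: [0.5437, -0.1144, 0.3518]
ee_rot: [0.0, 1.0, -0.003, 0.0]
force: [-1.2, -0.1, -0.7]
gripper_width: 0.0597
```

Run:
```python
from h import *
st();
for a in (90,-90):
  for t in (0,20,-20): goal((.627,.196,.36),Rd(a,[t,0,0])); print(Rd(a,[t,0,0]).apply([0,0,1]))
cam('wrist','w3.png');cam('top','t3.png')
```

```text
{'time_s': 6.8667, 'joint_pos': [-0.3453, 0.3403, 1.1876, -0.0001, 1.6134, -0.339], 'joint_velocities': [0.0007, 0.0261, 0.0289, 0.0013, -0.002, -0.0001], 'tau': [0.0795, -47.3424, -28.0467, 0.0686, 0.0947, 0.0008], 'eef_pos': [0.5437, -0.1144, 0.3518], 'ee_rot': [0.0001, 1.0, -0.0032, 0.0001], 'force': [-1.1725, -0.1204, -0.6682], 'torque': [-0.0344, -0.0998, 0.0472], 'gripper_width': 0.0597}
shift [  81.3 -310.9   10.6] rot [ 2.000e-02 -0.000e+00 -9.036e+01] | t 6.87 F [-1.2 -0.1 -0.7] w 0.0597
[ 0.  0. -1.]
shift [  81.3 -317.4    9.4] rot [ 15.78  15.66 -89.36] | t 6.87 F [-1.2 -0.1 -0.7] w 0.0597
[ 0.          0.34202014 -0.93969262]
shift [  81.4 -304.5    9.4] rot [-15.74 -15.66 -89.36] | t 6.87 F [-1.2 -0.1 -0.7] w 0.0597
[ 0.         -0.34202014 -0.93969262]
shift [  81.3 -310.9   10.6] rot [-0.000e+00 -2.000e-02  8.964e+01] | t 6.87 F [-1.2 -0.1 -0.7] w 0.0597
[ 0.  0. -1.]
shift [  81.3 -317.4    9.4] rot [ 15.63 -15.75  88.64] | t 6.87 F [-1.2 -0.1 -0.7] w 0.0597
[ 0.          0.34202014 -0.93969262]
shift [  81.4 -304.5    9.4] rot [-15.63  15.71  88.64] | t 6.87 F [-1.2 -0.1 -0.7] w 0.0597
[ 0.         -0.34202014 -0.93969262]
```

View pics/w3.png

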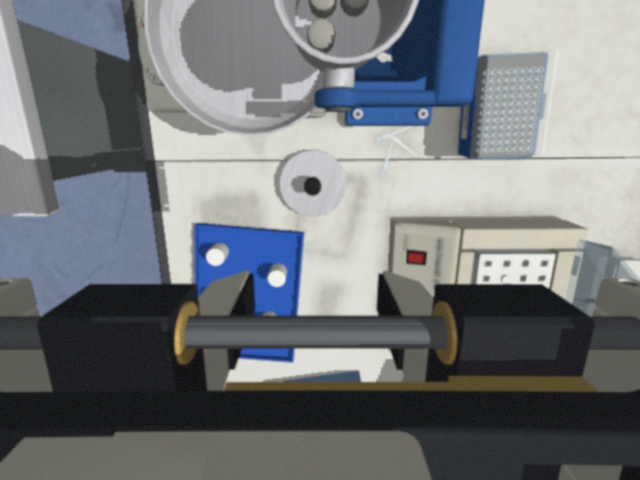

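View pics/t3.png

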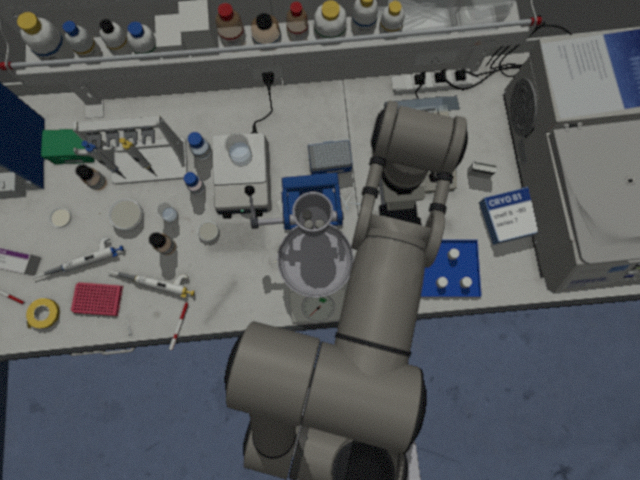

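Run:
```python
from h import *
goal((.627,.196,.36),Rd(90,[-15,0,0]))
```

```text
shift [  81.6 -306.     8.6] rot [-11.97 -11.67 -89.78] | t 6.97 F [ 0.  -0.3 -0.6] w 0.0596
```

>>> jog_arm(series="10 -40 0 -1 -1 -7 -0.3; 20 -80 0 -2 -2 -14 -0.3; 30 -120 0 -3 -3 -21 -0.3; 40 -160 0 -4 -4 -28 -0.3; 50 -200 0 -5 -5 -35 -0.3; 60 -240 0 -6 -6 -42 -0.3; 70 -280 0 -7 -7 -49 -0.3; 82 -306 8 -8 -8 -56 -0.3; 82 -306 8 -9 -9 -63 -0.3; 82 -306 8 -10 -10 -70 -0.3")

```text
time_s: 7.8
eef_pos: [0.6279, 0.1931, 0.3396]
ee_rot: [0.081, 0.811, 0.573, -0.085]
force: [-0.5, -0.7, 0.3]
gripper_width: 0.0591
```

Run:
```python
from h import *
goal((.627,.196,.36),Rd(90,[-15,0,0]))
```

```text
shift [-2.7 -0.1 -1.6] rot [ -2.87  -1.31 -19.12] | t 7.8 F [-0.5 -0.7  0.3] w 0.0591
```

>>> jog_arm(series="-2.5 0 -1.5 -1 -0.5 -7 -0.3; -2.5 0 -1.5 -2 -1 -14 -0.3; -2.5 0 -1.5 -2.9 -1.3 -19.1 -0.3; -2.5 0 -1.5 -2.9 -1.3 -19.1 -0.3; -2.5 0 -1.5 -2.9 -1.3 -19.1 -0.3; -2.5 0 -1.5 -2.9 -1.3 -19.1 -0.3")

```text
time_s: 8.3
eef_pos: [0.6271, 0.1888, 0.3449]
ee_rot: [0.093, 0.706, 0.697, -0.09]
force: [0.1, 1.1, -0.1]
gripper_width: 0.0596
```

Run:
```python
from h import *
st()
c=cam('wrist','w4.png');print(proj(c,[(.627,.196,.2536),(.563,.052,.25)]))
o,d=ray(c,[(0,0)]);
```

```text
{'time_s': 8.3, 'joint_pos': [0.2955, 0.624, 0.7761, -0.2564, 1.8078, -1.3144], 'joint_velocities': [-0.0046, -0.0009, -0.008, -0.0024, 0.0001, -0.0073], 'tau': [0.2598, -58.9181, -26.2349, -1.1303, 0.3589, -0.0365], 'eef_pos': [0.6271, 0.1888, 0.3449], 'ee_rot': [0.0933, 0.7057, 0.6966, -0.0898], 'force': [0.0959, 1.1478, -0.0595], 'torque': [0.2337, -0.1131, 0.0263], 'gripper_width': 0.0596}
[[357.32102756 237.30029035]
 [175.26314972 145.55415473]]
```

View pics/w4.png

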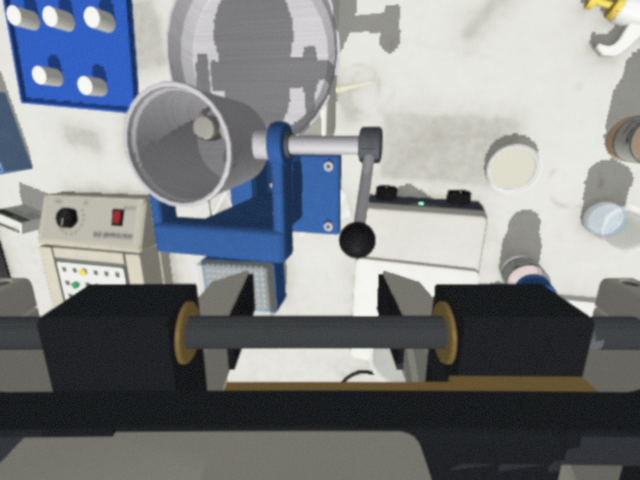

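The wrist view shows the ball at (357,240), where I predicted (357,237). I'll approach it along the tool axis.

Run:
```python
from h import *
goal((.6285,.196,.2536),Rd(90,[-15,0,0]))
```

```text
shift [ 30.5   0.5 105.4] rot [ 0.2  -0.13 -0.76] | t 8.35 F [-0.3 -0.1 -1. ] w 0.0598
```

>>> jog_arm(series="30.5 0.5 20 0 0 -0.7 -0.3; 30.5 0.5 60 0 0 -0.7 -0.3; 30.5 0.5 90 0 0 -0.7 -0.3; 30.5 0.5 105.5 0 0 -0.7 -0.3; 30.5 0.5 105.5 0 0 -0.7 -0.3; 30.5 0.5 105.5 0 0 -0.7 -0.3; 30.5 0.5 105.5 0 0 -0.7 -0.3")

```text
time_s: 8.93
eef_pos: [0.6294, 0.1916, 0.2377]
ee_rot: [0.094, 0.701, 0.701, -0.089]
force: [-0.3, 0.4, 0.0]
gripper_width: 0.0595
```

Run:
```python
from h import *
goal((.6285,.196,.2536),Rd(90,[-15,0,0]))
cam('wrist','w5.png')
```

```text
shift [ 0.1 -0.9  2.3] rot [ 0.43 -0.19 -0.02] | t 8.93 F [-0.3  0.4  0. ] w 0.0595
```

View pics/w5.png

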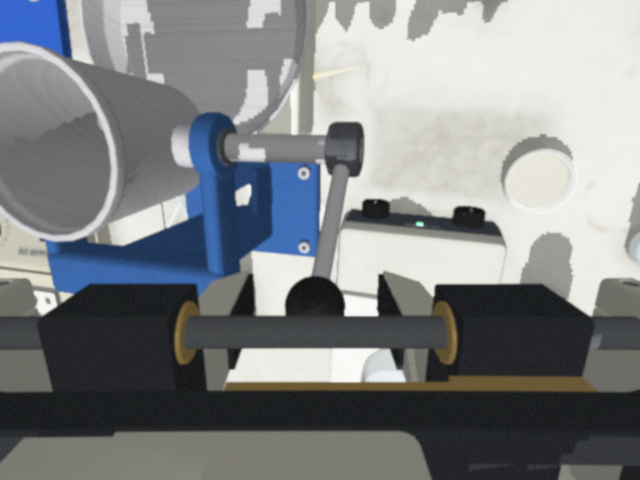

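>>> jog_arm(series="0 -1 2 0 0 0 1; 0 -1 2 0 0 0 1; 0 -1 2 0 0 0 1; 0 -1 2 0 0 0 1; 0 -1 2 0 0 0 1; 0 -1 2 0 0 0 1", newtons=40)

```text
time_s: 9.48
eef_pos: [0.6276, 0.1903, 0.2343]
ee_rot: [0.094, 0.701, 0.702, -0.09]
force: [-1.1, 0.3, -0.3]
gripper_width: 0.0251
```

```bash
cat >> h.py <<'E'
def arc(q0,qs,n=None,c=(0,.19)):
    s=manip.sense(); q=s['ee_rot']; r0=R.from_quat([q[1],q[2],q[3],q[0]])
    f=lambda q: .09*np.array([np.sin(np.pi/4-q),0,np.cos(np.pi/4-q)])
    print('; '.join(' '.join('%g'%v for v in np.round(r0.inv().apply(f(q)-f(q0))*1000,0))+' 0 0 0 1' for q in qs))
E
python3 - <<'E'
from h import *
st(); goal((.6285,.196,.2536),Rd(90,[-15,0,0]))
arc(0,np.arange(1,11)*.06)
E
```

```text
{'time_s': 9.4833, 'joint_pos': [0.2981, 0.6479, 1.0249, -0.2504, 1.5429, -1.2579], 'joint_velocities': [0.0019, -0.001, -0.0006, 0.0033, 0.0017, 0.0], 'tau': [2.2486, -57.6648, -25.002, -0.539, 0.0894, -0.0205], 'eef_pos': [0.6276, 0.1903, 0.2343], 'ee_rot': [0.0936, 0.7006, 0.7017, -0.0901], 'force': [-1.1325, 0.281, -0.296], 'torque': [0.5255, -0.0377, -0.0277], 'gripper_width': 0.0251}
shift [ 0.5  0.9 -1.3] rot [ 0.29 -0.07  0.05] | t 9.48 F [-1.1  0.3 -0.3] w 0.0251
-1 -4 -4 0 0 0 1; -2 -8 -7 0 0 0 1; -3 -12 -10 0 0 0 1; -3 -17 -13 0 0 0 1; -4 -22 -16 0 0 0 1; -5 -26 -18 0 0 0 1; -5 -31 -20 0 0 0 1; -6 -36 -22 0 0 0 1; -6 -42 -23 0 0 0 1; -6 -47 -24 0 0 0 1
```

>>> jog_arm(series="-1 -4 -4 0 0 0 1; -2 -8 -7 0 0 0 1; -3 -12 -10 0 0 0 1; -3 -17 -13 0 0 0 1; -4 -22 -16 0 0 0 1; -5 -26 -18 0 0 0 1; -5 -31 -20 0 0 0 1; -6 -36 -22 0 0 0 1; -6 -42 -23 0 0 0 1; -6 -47 -24 0 0 0 1")

```text
time_s: 10.32
eef_pos: [0.5804, 0.1908, 0.2592]
ee_rot: [0.094, 0.701, 0.702, -0.089]
force: [5.6, -3.0, -2.3]
gripper_width: 0.0251
```

Run:
```python
from h import *
arc(.6,.6+np.arange(1,11)*.07)
cam('wrist','w6.png')
```

```text
-0 -6 -1 0 0 0 1; -0 -12 -1 0 0 0 1; -0 -19 -2 0 0 0 1; -0 -25 -1 0 0 0 1; -0 -31 -1 0 0 0 1; 0 -38 1 0 0 0 1; 1 -44 2 0 0 0 1; 1 -50 4 0 0 0 1; 2 -55 7 0 0 0 1; 3 -61 9 0 0 0 1
```

View pics/w6.png

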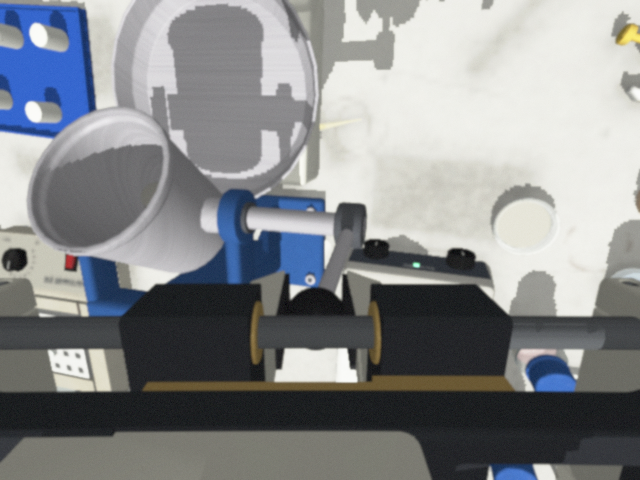

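Grip holding, pot turning. Continuing.

>>> jog_arm(series="0 -6 -1 0 0 0 1; 0 -12 -1 0 0 0 1; 0 -19 -2 0 0 0 1; 0 -25 -1 0 0 0 1; 0 -31 -1 0 0 0 1; 0 -38 1 0 0 0 1; 1 -44 2 0 0 0 1; 1 -50 4 0 0 0 1; 2 -55 7 0 0 0 1; 3 -61 9 0 0 0 1")

```text
time_s: 11.2
eef_pos: [0.5201, 0.1911, 0.2516]
ee_rot: [0.095, 0.701, 0.702, -0.088]
force: [4.1, -4.4, 5.3]
gripper_width: 0.0249
```

Run:
```python
from h import *
arc(1.3,1.3+np.arange(1,11)*.05); arc(1.8,1.8+np.arange(1,11)*.04)
```

```text
1 -4 2 0 0 0 1; 1 -8 5 0 0 0 1; 2 -11 7 0 0 0 1; 3 -15 10 0 0 0 1; 3 -18 13 0 0 0 1; 4 -21 16 0 0 0 1; 5 -24 19 0 0 0 1; 6 -27 22 0 0 0 1; 7 -30 26 0 0 0 1; 8 -32 29 0 0 0 1
1 -2 3 0 0 0 1; 2 -4 6 0 0 0 1; 2 -5 9 0 0 0 1; 3 -7 12 0 0 0 1; 4 -8 16 0 0 0 1; 5 -9 19 0 0 0 1; 6 -10 22 0 0 0 1; 7 -11 25 0 0 0 1; 8 -12 29 0 0 0 1; 9 -13 32 0 0 0 1
```

>>> jog_arm(series="1 -4 2 0 0 0 1; 1 -8 5 0 0 0 1; 2 -11 7 0 0 0 1; 3 -15 10 0 0 0 1; 3 -18 13 0 0 0 1; 4 -21 16 0 0 0 1; 5 -24 19 0 0 0 1; 6 -27 22 0 0 0 1; 7 -30 26 0 0 0 1; 8 -32 29 0 0 0 1")

```text
time_s: 12.03
eef_pos: [0.4852, 0.1908, 0.2209]
ee_rot: [0.093, 0.701, 0.701, -0.091]
force: [-9.4, -5.7, 13.3]
gripper_width: 0.025
```

>>> jog_arm(series="1 -2 3 0 0 0 1; 2 -4 6 0 0 0 1; 2 -5 9 0 0 0 1; 3 -7 12 0 0 0 1; 4 -8 16 0 0 0 1; 5 -9 19 0 0 0 1; 6 -10 22 0 0 0 1; 7 -11 25 0 0 0 1; 8 -12 29 0 0 0 1; 9 -13 32 0 0 0 1")

```text
time_s: 12.87
eef_pos: [0.4719, 0.1906, 0.1861]
ee_rot: [0.093, 0.7, 0.701, -0.093]
force: [-6.4, -9.1, 6.9]
gripper_width: 0.0249
```

Run:
```python
from h import *
arc(2.2,2.2+np.arange(1,8)*.04)
cam('wrist','w7.png')
c=cam('top');cv2.imwrite('pics/t7.png',cv2.resize(c['frame'][150:340,220:500,::-1],None,fx=2.85,fy=2.85))
c=cam('scene');cv2.imwrite('pics/s7.png',cv2.resize(c['frame'][190:350,220:480,::-1],None,fx=2.85,fy=2.85))
```

```text
1 -0 3 0 0 0 1; 2 -1 7 0 0 0 1; 3 -1 10 0 0 0 1; 4 -1 14 0 0 0 1; 5 -1 17 0 0 0 1; 6 -1 21 0 0 0 1; 7 -0 24 0 0 0 1
```

View pics/w7.png

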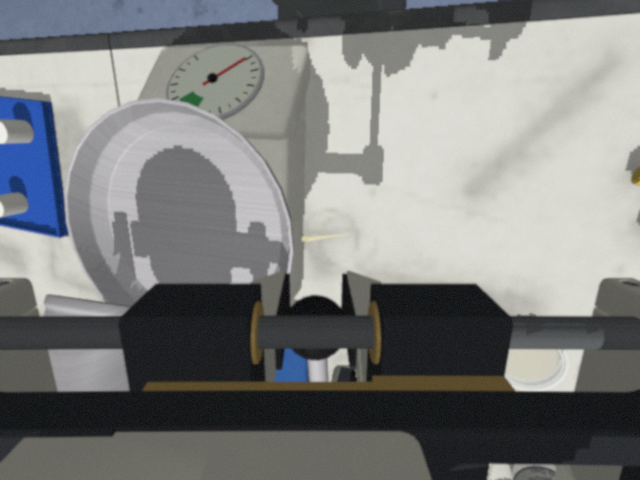

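View pics/t7.png

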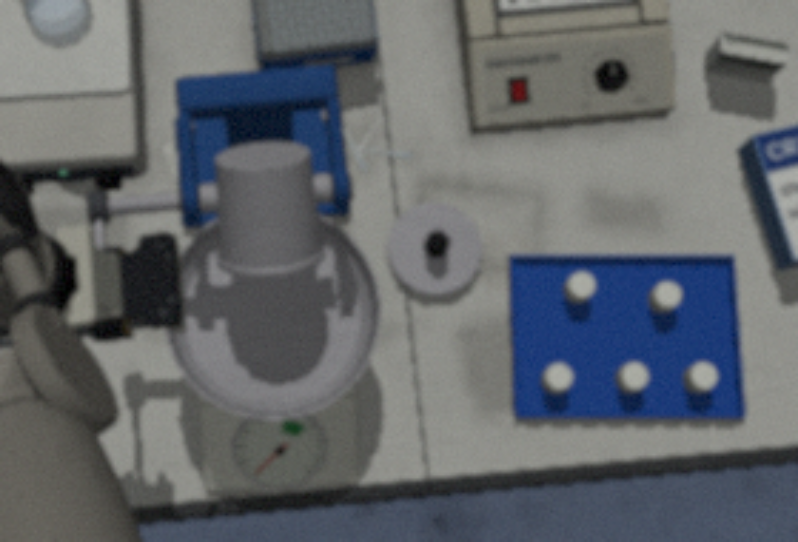

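View pics/s7.png

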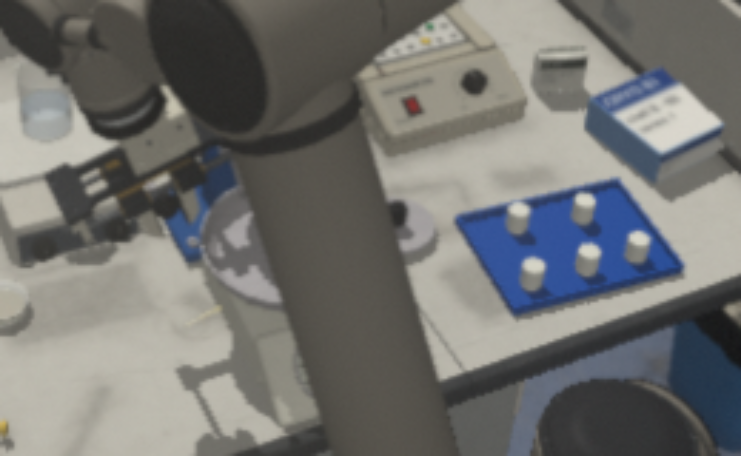

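Pot is at about 2.2 rad with the needle still at zero, so nothing has slid out yet. I'll tip it further.

>>> jog_arm(series="1 0 3 0 0 0 1; 2 -1 7 0 0 0 1; 3 -1 10 0 0 0 1; 4 -1 14 0 0 0 1; 5 -1 17 0 0 0 1; 6 -1 21 0 0 0 1; 6 -1 21 0 0 0 1; 6 -1 21 0 0 0 1; 6 -1 21 0 0 0 1; 6 -1 21 0 0 0 1")

```text
time_s: 13.85
eef_pos: [0.471, 0.1905, 0.1633]
ee_rot: [0.093, 0.7, 0.701, -0.094]
force: [-5.0, -9.5, -0.8]
gripper_width: 0.0249
```

Run:
```python
from h import *
cam('wrist','w8.png')
c=cam('top');cv2.imwrite('pics/t8.png',cv2.resize(c['frame'][150:340,220:500,::-1],None,fx=2.85,fy=2.85))
```

```text
(no output)
```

View pics/w8.png

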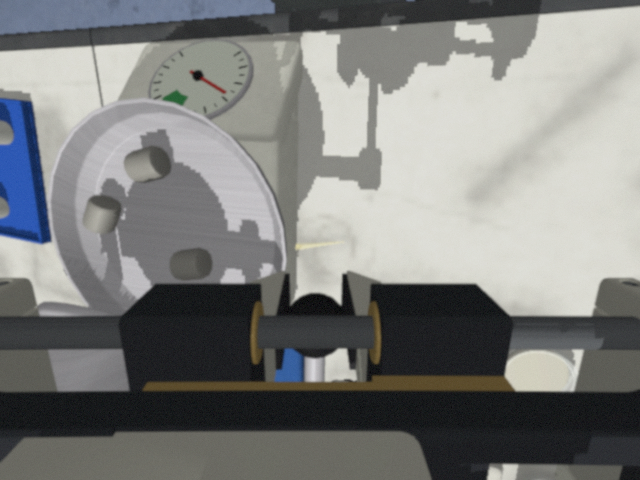

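View pics/t8.png

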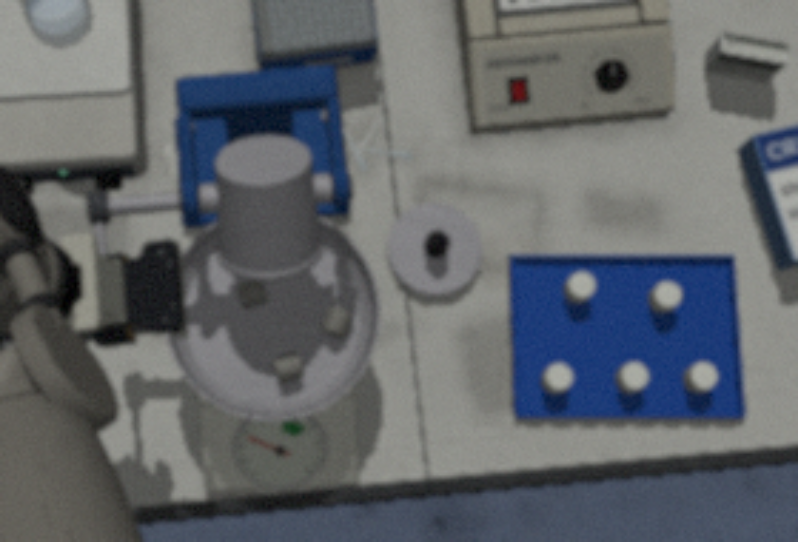

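Three worn pieces now lie in the pan, at (147,163), (102,213) and (190,263) in the wrist view. I'll nudge to nearly 2.5 and pause before going back.

>>> jog_arm(series="1 0 4 0 0 0 1; 1 0 4 0 0 0 1; 1 0 4 0 0 0 1; 1 0 4 0 0 0 1; 1 0 4 0 0 0 1; 1 0 4 0 0 0 1; 1 0 4 0 0 0 1")

```text
time_s: 14.53
eef_pos: [0.4714, 0.1905, 0.1593]
ee_rot: [0.093, 0.7, 0.701, -0.093]
force: [-4.1, -9.0, 0.2]
gripper_width: 0.0248
```

Run:
```python
from h import *
st()
cam('wrist','w9.png')
for a,b in ((2.48,1.98),(1.98,1.38),(1.38,.68),(.68,.08),):
    arc(a,np.linspace(a,b,11)[1:])
```

```text
{'time_s': 14.5333, 'joint_pos': [0.3849, 0.4524, 1.5834, -0.2603, 1.2187, -1.0833], 'joint_velocities': [-0.0002, -0.0003, 0.001, 0.0022, -0.0009, -0.0005], 'tau': [3.6988, -46.2342, -24.9822, 0.7559, -1.3791, -0.0963], 'eef_pos': [0.4714, 0.1905, 0.1593], 'ee_rot': [0.0928, 0.7004, 0.7015, -0.0933], 'force': [-4.0887, -8.9763, 0.1751], 'torque': [-1.1653, 0.2377, -0.187], 'gripper_width': 0.0248}
-1 -0 -4 0 0 0 1; -2 -1 -9 0 0 0 1; -4 -1 -13 0 0 0 1; -5 -0 -17 0 0 0 1; -6 0 -22 0 0 0 1; -7 1 -26 0 0 0 1; -8 2 -30 0 0 0 1; -9 3 -34 0 0 0 1; -10 4 -39 0 0 0 1; -12 6 -43 0 0 0 1
-1 2 -5 0 0 0 1; -3 5 -9 0 0 0 1; -4 7 -14 0 0 0 1; -5 10 -18 0 0 0 1; -6 13 -22 0 0 0 1; -7 17 -26 0 0 0 1; -8 21 -30 0 0 0 1; -9 25 -34 0 0 0 1; -10 29 -37 0 0 0 1; -11 33 -40 0 0 0 1
-1 5 -3 0 0 0 1; -2 11 -6 0 0 0 1; -2 17 -9 0 0 0 1; -3 23 -11 0 0 0 1; -3 29 -12 0 0 0 1; -4 35 -14 0 0 0 1; -4 41 -14 0 0 0 1; -4 47 -15 0 0 0 1; -4 54 -15 0 0 0 1; -4 60 -14 0 0 0 1
0 5 1 0 0 0 1; 0 11 2 0 0 0 1; 1 16 3 0 0 0 1; 1 21 5 0 0 0 1; 2 26 7 0 0 0 1; 2 31 9 0 0 0 1; 3 36 11 0 0 0 1; 4 40 14 0 0 0 1; 5 45 17 0 0 0 1; 5 49 20 0 0 0 1
```

View pics/w9.png

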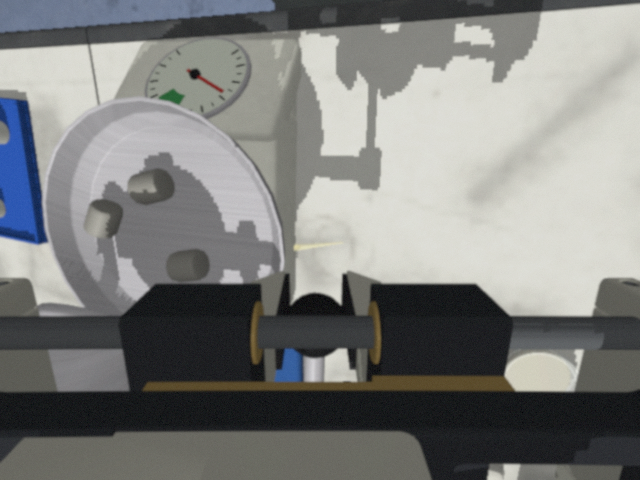

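>>> jog_arm(series="-1 0 -4 0 0 0 1; -2 -1 -9 0 0 0 1; -4 -1 -13 0 0 0 1; -5 0 -17 0 0 0 1; -6 0 -22 0 0 0 1; -7 1 -26 0 0 0 1; -8 2 -30 0 0 0 1; -9 3 -34 0 0 0 1; -10 4 -39 0 0 0 1; -12 6 -43 0 0 0 1")

```text
time_s: 15.42
eef_pos: [0.4781, 0.1906, 0.2034]
ee_rot: [0.093, 0.7, 0.702, -0.092]
force: [1.2, -4.0, -6.1]
gripper_width: 0.025
```

>>> jog_arm(series="-1 2 -5 0 0 0 1; -3 5 -9 0 0 0 1; -4 7 -14 0 0 0 1; -5 10 -18 0 0 0 1; -6 13 -22 0 0 0 1; -7 17 -26 0 0 0 1; -8 21 -30 0 0 0 1; -9 25 -34 0 0 0 1; -10 29 -37 0 0 0 1; -11 33 -40 0 0 0 1")

```text
time_s: 16.25
eef_pos: [0.5111, 0.1909, 0.2445]
ee_rot: [0.092, 0.7, 0.702, -0.092]
force: [1.2, -5.0, -9.9]
gripper_width: 0.0252
```

>>> jog_arm(series="-1 5 -3 0 0 0 1; -2 11 -6 0 0 0 1; -2 17 -9 0 0 0 1; -3 23 -11 0 0 0 1; -3 29 -12 0 0 0 1; -4 35 -14 0 0 0 1; -4 41 -14 0 0 0 1; -4 47 -15 0 0 0 1; -4 54 -15 0 0 0 1; -4 60 -14 0 0 0 1")

```text
time_s: 17.08
eef_pos: [0.5718, 0.191, 0.2611]
ee_rot: [0.093, 0.701, 0.702, -0.091]
force: [-5.3, -5.7, 0.8]
gripper_width: 0.0244
```

>>> jog_arm(series="0 5 1 0 0 0 1; 0 11 2 0 0 0 1; 1 16 3 0 0 0 1; 1 21 5 0 0 0 1; 2 26 7 0 0 0 1; 2 31 9 0 0 0 1; 3 36 11 0 0 0 1; 4 40 14 0 0 0 1; 5 45 17 0 0 0 1; 5 49 20 0 0 0 1")

```text
time_s: 17.92
eef_pos: [0.6222, 0.1907, 0.2425]
ee_rot: [0.094, 0.701, 0.701, -0.089]
force: [-3.4, -2.8, 4.8]
gripper_width: 0.0252
```

Run:
```python
from h import *
st(); arc(.08,[.06,.04,.02,0,-.01,-.02])
```

```text
{'time_s': 17.9167, 'joint_pos': [0.3012, 0.6323, 1.0311, -0.2507, 1.5507, -1.2562], 'joint_velocities': [-0.0292, 0.0989, -0.0902, 0.0165, -0.0265, -0.0308], 'tau': [1.8111, -56.1223, -25.6764, -0.2428, -1.0274, 0.1191], 'eef_pos': [0.6222, 0.1907, 0.2425], 'ee_rot': [0.0943, 0.7008, 0.7014, -0.0893], 'force': [-3.4298, -2.7592, 4.8273], 'torque': [-0.5166, 0.5594, -0.0963], 'gripper_width': 0.0252}
0 1 1 0 0 0 1; 1 3 2 0 0 0 1; 1 4 4 0 0 0 1; 1 5 5 0 0 0 1; 1 6 5 0 0 0 1; 2 7 6 0 0 0 1
```

>>> jog_arm(series="0 1 1 0 0 0 1; 1 3 2 0 0 0 1; 1 4 4 0 0 0 1; 1 5 5 0 0 0 1; 2 6 6 0 0 0 1; 2 7 7 0 0 0 1; 2 7 7 0 0 0 1; 2 7 7 0 0 0 1")

```text
time_s: 18.58
eef_pos: [0.63, 0.1907, 0.2359]
ee_rot: [0.095, 0.701, 0.701, -0.088]
force: [0.6, -6.3, 5.1]
gripper_width: 0.0247
```

Run:
```python
from h import *
st(); goal((.565+.09*np.sin(np.pi/4),.196,.19+.09*np.cos(np.pi/4)))
```

```text
{'time_s': 18.5833, 'joint_pos': [0.2981, 0.6489, 1.0187, -0.2517, 1.5432, -1.2575], 'joint_velocities': [-0.0007, -0.0025, -0.003, -0.0002, -0.0016, 0.0014], 'tau': [3.8788, -56.1486, -24.7428, 0.8829, -0.3404, 0.0587], 'eef_pos': [0.63, 0.1907, 0.2359], 'ee_rot': [0.0953, 0.7009, 0.7013, -0.0883], 'force': [0.5723, -6.2844, 5.1304], 'torque': [-0.9346, -0.0163, 0.0298], 'gripper_width': 0.0247}
shift [ 0.6 -1.2  0.3] rot [0. 0. 0.] | t 18.58 F [ 0.6 -6.3  5.1] w 0.0247
```

>>> jog_arm(series="0 1 1 0 0 0 1; 0 2 2 0 0 0 1; 0 3 3 0 0 0 1; 0 4 4 0 0 0 1; 0 4 4 0 0 0 1; 0 4 4 0 0 0 1")

```text
time_s: 19.08
eef_pos: [0.6315, 0.1906, 0.2345]
ee_rot: [0.094, 0.701, 0.701, -0.089]
force: [-13.4, -4.1, 18.4]
gripper_width: 0.0252
```

Run:
```python
from h import *
c=cam('top'); P=cloud(c)
cv2.imwrite('pics/t10.png',cv2.resize(c['frame'][150:340,220:500,::-1],None,fx=2.85,fy=2.85))
m=(abs(P[...,2]-.25)<.012)&(abs(P[...,0]-.56)<.08)&(abs(P[...,1]-.05)<.06)
q=P[m]; A=np.c_[q[:,:2],np.ones(len(q))]; print(len(q),np.linalg.lstsq(A,q[:,2],rcond=None)[0],q[:,2].mean())
cam('wrist','w10.png')
```

```text
348 [-0.03197592 -0.00301894  0.26642488] 0.24798329782512032
```

View pics/t10.png

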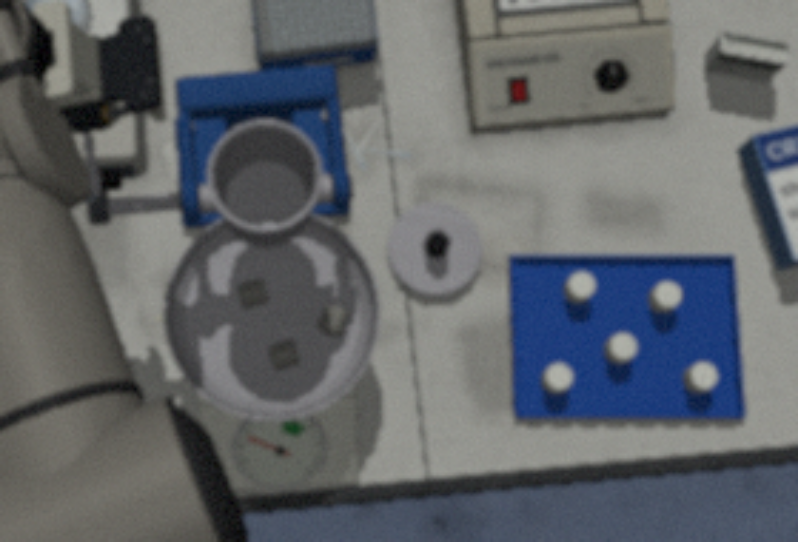

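View pics/w10.png

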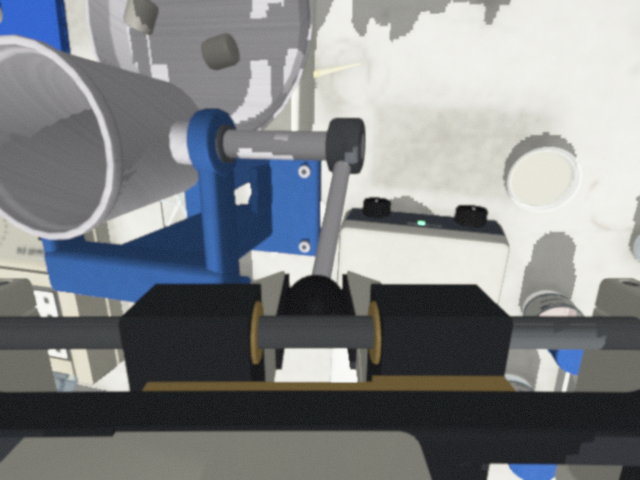

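Pot is against its stop (preload about 22 N) and looks empty in the top view, crop (265,180). One fresh piece has been knocked aside to crop (621,347). I'll release the ball and retreat.

>>> jog_arm(series="0 0 0 0 0 0 -0.2; 0 0 0 0 0 0 -0.2; 0 0 0 0 0 0 -0.2; 0 0 -30 0 0 0 -0.2; 0 0 -70 0 0 0 -0.2; 0 0 -110 0 0 0 -0.2; 0 0 -150 0 0 0 -0.2; 0 0 -150 0 0 0 -0.2; 0 0 -150 0 0 0 -0.2", newtons=20)

```text
time_s: 19.93
eef_pos: [0.6327, 0.2304, 0.3768]
ee_rot: [0.095, 0.7, 0.702, -0.086]
force: [0.1, 0.1, -0.4]
gripper_width: 0.0549
```

```bash
cat >> h.py <<'E'
def fresh():
    c=cam('top'); P=cloud(c); f=c['frame']
    m=((f.min(2)>125)&(P[...,0]>.34)&(P[...,0]<.54)&(P[...,1]<-.17)&(P[...,1]>-.41)&(P[...,2]>.02)&(P[...,2]<.05)).astype(np.uint8)
    nn,l,s,ce=cv2.connectedComponentsWithStats(m)
    for i in range(1,nn):
        if s[i,4]>20:
            a=m*0; a[l==i]=1; print('fresh px',ce[i].round(1),s[i,4],onz(c,[ce[i]],.034).round(4)[0])
    return c
def needle(c,off=0):
    f=c['frame'].astype(int); P=cloud(c)
    reg=(P[...,0]>.3)&(P[...,0]<.43)&(P[...,1]>-.05)&(P[...,1]<.15)&(P[...,2]<.1)
    red=reg&(f[...,0]>f[...,1]*1.35)&(f[...,0]>f[...,2]*1.35)
    gr=reg&(f[...,1]>f[...,0]*1.35)&(f[...,1]>f[...,2]*1.2)
    return red,gr,P
E
python3 - <<'E'
from h import *
c=fresh(); st()
r,g,P=needle(c)
for n,m in (('red',r),('green',g)):
    v,u=np.nonzero(m); print(n,len(u),list(zip(u,v))[:40])
cv2.imwrite('pics/dial.png',cv2.resize(c['frame'][280:330,290:350,::-1],None,fx=10,fy=10,interpolation=cv2.INTER_CUBIC))
cv2.imwrite('pics/t11.png',cv2.resize(c['frame'][150:340,220:500,::-1],None,fx=2.85,fy=2.85))
c0=dict(np.load('top0.npz',allow_pickle=True))
r,g,P=needle(c0); v,u=np.nonzero(r); print('red0',list(zip(u,v)))
cv2.imwrite('pics/dial0.png',cv2.resize(c0['frame'][280:330,290:350,::-1],None,fx=10,fy=10,interpolation=cv2.INTER_CUBIC))
E
```

```text
fresh px [423.8 249.3] 64 [ 0.4875 -0.2454  0.034 ]
fresh px [454.1 252.8] 63 [ 0.4703 -0.3262  0.034 ]
fresh px [438.2 270.8] 64 [ 0.4248 -0.2758  0.034 ]
fresh px [415.6 281.5] 64 [ 0.4014 -0.2111  0.034 ]
fresh px [466.6 281.3] 64 [ 0.3893 -0.3478  0.034 ]
{'time_s': 19.9833, 'joint_pos': [0.3496, 0.69, 0.5797, -0.2633, 1.9438, -1.3115], 'joint_velocities': [-0.0116, 0.0252, 0.0745, 0.001, -0.0077, -0.0007], 'tau': [0.5605, -65.1188, -28.3422, -1.143, 0.5322, -0.0355], 'eef_pos': [0.6322, 0.2298, 0.374], 'ee_rot': [0.0933, 0.7003, 0.7022, -0.0889], 'force': [0.0292, -0.0156, -0.74], 'torque': [0.2309, -0.1847, 0.0182], 'gripper_width': 0.0553}
red 0 []
green 20 [(np.int64(320), np.int64(298)), (np.int64(321), np.int64(298)), (np.int64(322), np.int64(298)), (np.int64(320), np.int64(299)), (np.int64(321), np.int64(299)), (np.int64(322), np.int64(299)), (np.int64(323), np.int64(299)), (np.int64(324), np.int64(299)), (np.int64(325), np.int64(299)), (np.int64(319), np.int64(300)), (np.int64(320), np.int64(300)), (np.int64(321), np.int64(300)), (np.int64(322), np.int64(300)), (np.int64(323), np.int64(300)), (np.int64(324), np.int64(300)), (np.int64(325), np.int64(300)), (np.int64(321), np.int64(301)), (np.int64(322), np.int64(301)), (np.int64(323), np.int64(301)), (np.int64(324), np.int64(301))]
red0 []
```

View pics/dial.png

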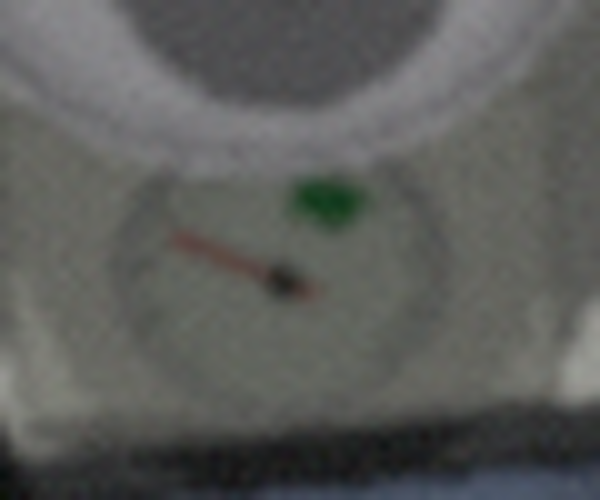

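View pics/t11.png

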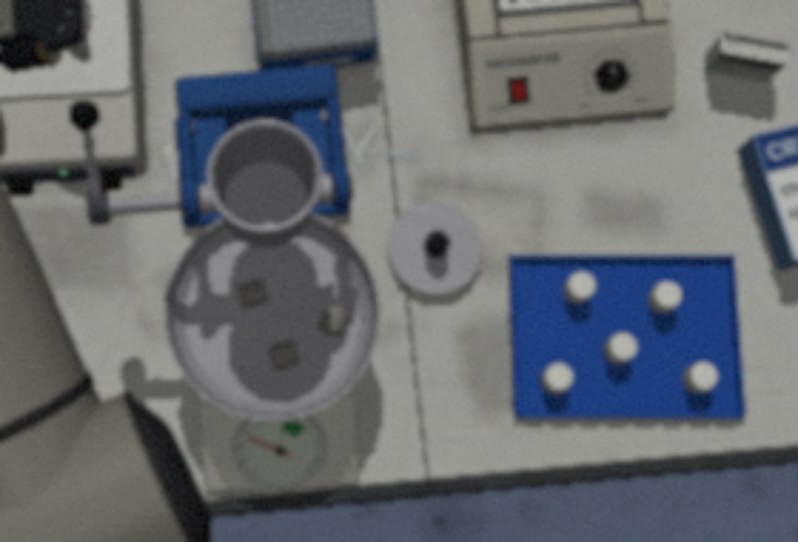

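View pics/dial0.png

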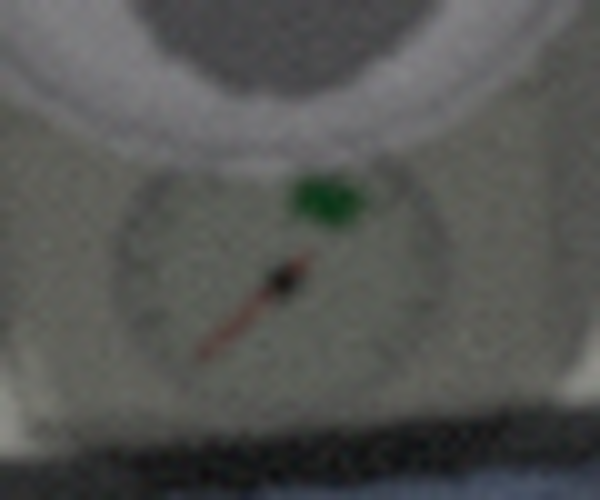

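Run:
```python
from h import *
c=cam('top')
print(onz(c,[(308.4,252.5),(320,274.6),(337.5,261.6)],.092).round(3))
P=cloud(c); f=c['frame']
b=(f[...,2]>60)&(f[...,2].astype(int)>1.8*f[...,0])&(P[...,1]<-.12)&(P[...,0]<.56)&(P[...,0]>.3)&(P[...,1]>-.42)&(P[...,2]<.03)
n,l,s,ce=cv2.connectedComponentsWithStats(b.astype(np.uint8)); i=1+np.argmax(s[1:,4]); q=P[l==i]; print(cv2.minAreaRect(q[:,:2].astype(np.float32)),np.percentile(q,[1,99],axis=0))
goal((.4014-.002,-.2111,.25),Rd(90))
```

```text
[[ 0.497  0.071  0.092]
 [ 0.436  0.046  0.092]
 [ 0.466 -0.003  0.092]]
((0.43683648109436035, -0.28392601013183594), (0.21915152668952942, 0.15742535889148712), 84.56721496582031) [[ 0.35481018 -0.39341302 -0.00179054]
 [ 0.51808559 -0.17656477  0.01629054]]
shift [-388.8 -234.1  248.8] rot [ 0.17 14.88  0.15] | t 20.03 F [-0.5  0.7 -0.6] w 0.0554
```

>>> jog_arm(series="-35 -20 0 0 5 0 0.05; -70 -42 0 0 10 0 0.05; -105 -63 20 0 14.9 0 0.05; -140 -84 50 0 14.9 0 0.05; -175 -105 80 0 14.9 0 0.05; -210 -126 110 0 14.9 0 0.05; -245 -147 140 0 14.9 0 0.05; -280 -168 170 0 14.9 0 0.05; -315 -190 200 0 14.9 0 0.05; -350 -211 225 0 14.9 0 0.05")

```text
time_s: 20.87
eef_pos: [0.4472, -0.1151, 0.2658]
ee_rot: [-0.0, 0.706, 0.708, 0.001]
force: [0.5, -0.5, -0.1]
gripper_width: 0.0435
```

>>> jog_arm(series="-38 -23 23 0 0 0 0.05; -38 -23 23 0 0 0 0.05; -38 -23 23 0 0 0 0.05; -38 -23 23 0 0 0 0.05")

```text
time_s: 21.2
eef_pos: [0.4266, -0.152, 0.2446]
ee_rot: [0.0, 0.707, 0.707, 0.002]
force: [0.2, -0.3, 1.3]
gripper_width: 0.0434
```

Run:
```python
from h import *
st();goal((.4014-.002,-.2111,.017+.0188),Rd(90))
c=cam('wrist','w12.png'); print(proj(c,[(.4014,-.2111,.034),(.3994,-.2111,.034)]))
```

```text
{'time_s': 21.2, 'joint_pos': [-0.5143, 0.1927, 1.6794, 0.0037, 1.268, -2.0868], 'joint_velocities': [0.0384, -0.0077, -0.034, 0.0005, 0.0042, 0.0019], 'tau': [-1.2529, -34.3489, -23.4688, -0.1773, 0.0253, -0.0789], 'eef_pos': [0.4266, -0.152, 0.2446], 'ee_rot': [0.0003, 0.7069, 0.7073, 0.0019], 'force': [0.1732, -0.3343, 1.2683], 'torque': [0.0912, -0.1261, 0.0098], 'gripper_width': 0.0434}
shift [-59.6 -27.9 227.4] rot [ 0.18 -0.13  0.03] | t 21.2 F [ 0.2 -0.3  1.3] w 0.0434
[[257.73767239 179.17775807]
 [257.64833053 177.2363588 ]]
```

View pics/w12.png

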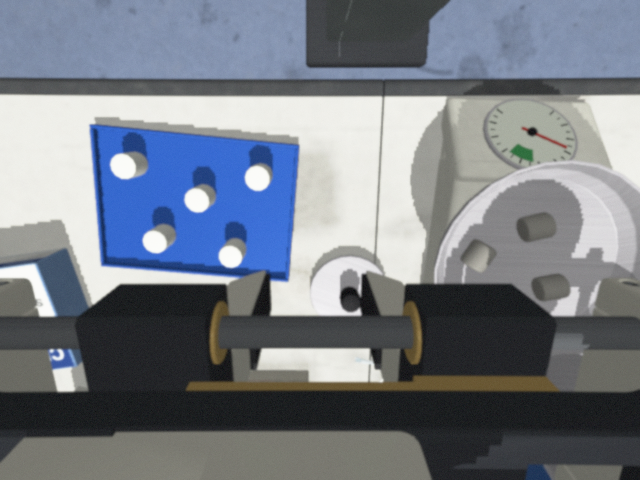

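The wrist view shows piece A's top at (259,177), where I predicted (258,178). Moving over it and down.

>>> jog_arm(series="-30 -14 20 0 0 0 0.05; -60 -28 50 0 0 0 0.05; -60 -28 85 0 0 0 0.05; -60 -28 120 0 0 0 0.05; -60 -28 155 0 0 0 0.05; -60 -28 185 0 0 0 0.05; -60 -28 185 0 0 0 0.05; -60 -28 185 0 0 0 0.05")

```text
time_s: 21.92
eef_pos: [0.4004, -0.211, 0.0599]
ee_rot: [0.0, 0.706, 0.709, 0.002]
force: [-0.2, -0.2, 0.1]
gripper_width: 0.0435
```

Run:
```python
from h import *
goal((.4000,-.2111,.017+.0188),Rd(90))
```

```text
shift [-0.2 -0.5 42.9] rot [ 0.15 -0.13  0.25] | t 21.92 F [-0.2 -0.2  0.1] w 0.0435
```

>>> jog_arm(series="0 -0.5 25 0 0 0 0.05; 0 -0.5 43 0 0 0 0.05; 0 -0.5 43 0 0 0 0.05; 0 -0.5 43 0 0 0 0.05; 0 -0.5 43 0 0 0 1; 0 -0.5 43 0 0 0 1; 0 -0.5 43 0 0 0 1; 0 -0.5 30 0 0 0 1; 0 -0.5 0 0 0 0 1; 0 -0.5 -40 0 0 0 1")

```text
time_s: 22.75
eef_pos: [0.3978, -0.2112, 0.0999]
ee_rot: [-0.001, 0.706, 0.708, 0.001]
force: [-0.1, -0.4, -1.3]
gripper_width: 0.0252
```

Run:
```python
from h import *
goal((.430,.092,.2+.0188),Rd(90))
goal((.430,.092,.112+.0188),Rd(90))
cam('wrist','w13.png')
```

```text
shift [303.5  32.9 -99. ] rot [ 0.02 -0.22  0.13] | t 22.75 F [-0.1 -0.4 -1.3] w 0.0252
shift [303.2  32.9 -11. ] rot [ 0.02 -0.22  0.13] | t 22.75 F [-0.1 -0.4 -1.3] w 0.0252
```

View pics/w13.png

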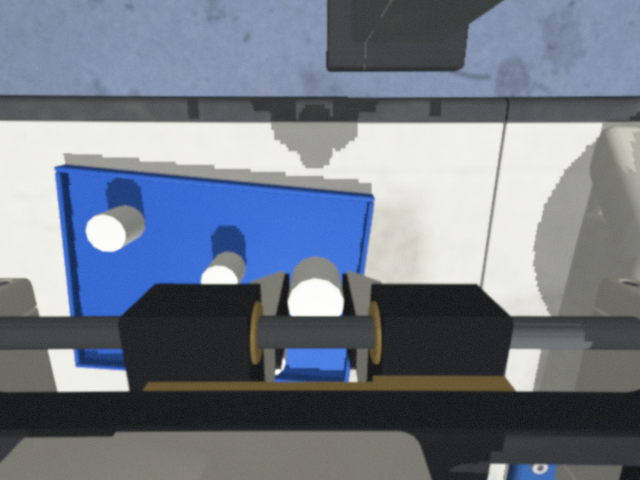

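Piece A is held, its top at (316,297). Moving to the pan.

>>> jog_arm(series="5 2 -40 0 0 0 1; 30 4 -75 0 0 0 1; 65 8 -99 0 0 0 1; 100 12 -99 0 0 0 1; 140 16 -99 0 0 0 1; 180 20 -99 0 0 0 1; 220 25 -99 0 0 0 1; 260 30 -99 0 0 0 1; 300 33 -99 0 0 0 1; 303 33 -99 0 0 0 1")

```text
time_s: 23.63
eef_pos: [0.431, 0.0963, 0.2002]
ee_rot: [0.001, 0.704, 0.71, 0.003]
force: [-1.0, -0.4, -0.9]
gripper_width: 0.0248
```

Run:
```python
from h import *
goal((.430,.092,.112+.0188),Rd(90))
```

```text
shift [-4.6 -1.5 88.2] rot [ 0.36 -0.17  0.44] | t 23.63 F [-1.  -0.4 -0.9] w 0.0248
```

>>> jog_arm(series="-4 -1 35 0 0 0 1; -4 -1 65 0 0 0 1; -4 -1 82 0 0 0 1; -4 -1 88 0 0 0 1; -4 -1 88 0 0 0 1; -4 -1 88 0 0 0 1; -4 -1 88 0 0 0 0.25; -4 -1 88 0 0 0 0.25; -4 -1 88 0 0 0 0.25; -4 -1 88 0 0 0 0.25")

```text
time_s: 24.47
eef_pos: [0.431, 0.0868, 0.1122]
ee_rot: [0.002, 0.706, 0.708, 0.002]
force: [-0.6, -0.6, -0.3]
gripper_width: 0.0343
```

>>> jog_arm(series="0 0 -40 0 0 0 0.1; 0 0 -80 0 0 0 0.05; 0 0 -95 0 0 0 0.05; 0 0 -95 0 0 0 0.05")

```text
time_s: 24.8
eef_pos: [0.4324, 0.0868, 0.2107]
ee_rot: [0.004, 0.706, 0.708, 0.005]
force: [1.2, -1.1, 0.2]
gripper_width: 0.043
```

Run:
```python
from h import *
st();goal((.423,-.2758,.08),Rd(90))
cam('wrist','w14.png');fresh()
```

```text
{'time_s': 24.8, 'joint_pos': [0.0236, 0.196, 1.7748, 0.0006, 1.1575, -1.55], 'joint_velocities': [0.0018, 0.0541, 0.0886, 0.001, -0.0754, -0.0019], 'tau': [0.0584, -34.7925, -23.4894, -0.0354, 0.7749, 0.0011], 'eef_pos': [0.4324, 0.0868, 0.2107], 'ee_rot': [0.0044, 0.7062, 0.708, 0.005], 'force': [1.1953, -1.0578, 0.1629], 'torque': [0.0527, -0.2173, 0.0032], 'gripper_width': 0.043}
shift [-362.7  -12.3  149. ] rot [ 0.76 -0.05  0.14] | t 24.8 F [ 1.2 -1.1  0.2] w 0.043
fresh px [423.9 249.5] 58 [ 0.487  -0.2455  0.034 ]
fresh px [454.  252.6] 59 [ 0.4709 -0.326   0.034 ]
fresh px [438.3 270.9] 58 [ 0.4246 -0.2763  0.034 ]
fresh px [466.6 281.2] 61 [ 0.3897 -0.3477  0.034 ]
```

View pics/w14.png

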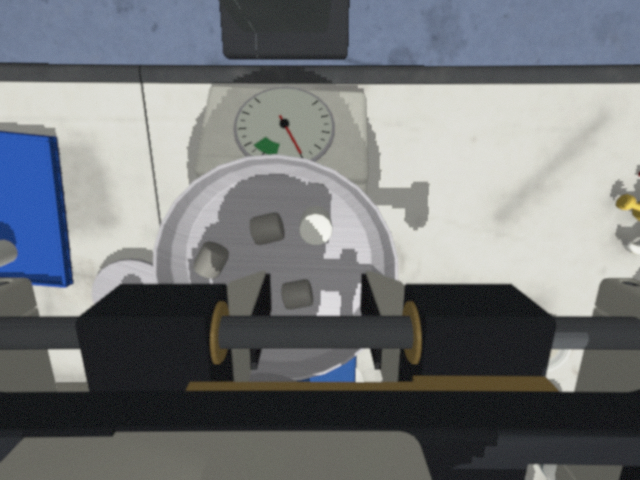

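Piece A is standing in the pan at (316,228) and the needle is advancing. Next is piece B.

>>> jog_arm(series="-40 -1 0 0.7 0 0 0.05; -80 -3 0 0.7 0 0 0.05; -120 -4 0 0.7 0 0 0.05; -160 -6 0 0.7 0 0 0.05; -200 -7 0 0.7 0 0 0.05; -240 -8 0 0.7 0 0 0.05; -280 -10 0 0.7 0 0 0.05; -320 -11 20 0.7 0 0 0.05; -350 -12 45 0.7 0 0 0.05; -362 -12 80 0.7 0 0 0.05")

```text
time_s: 25.73
eef_pos: [0.4193, -0.2799, 0.1253]
ee_rot: [-0.001, 0.707, 0.707, -0.003]
force: [0.5, 0.2, 0.2]
gripper_width: 0.0433
```

>>> jog_arm(series="0 0 35 0 0 0 0.05; 0 0 68 0 0 0 0.05; 0 0 68 0 0 0 0.05; 0 0 68 0 0 0 0.05; 0 0 68 0 0 0 0.05")

```text
time_s: 26.15
eef_pos: [0.4192, -0.2753, 0.059]
ee_rot: [-0.003, 0.706, 0.708, -0.003]
force: [0.4, 0.0, 0.8]
gripper_width: 0.0439
```

Run:
```python
from h import *
goal((.423,-.276,.017+.0188),Rd(90))
```

```text
shift [-0.7  4.1 41.9] rot [-0.43 -0.02  0.16] | t 26.15 F [0.4 0.  0.8] w 0.0439
```

>>> jog_arm(series="-0.5 4 15 -0.4 0 0 0.05; -0.5 4 35 -0.4 0 0 0.05; -0.5 4 42 -0.4 0 0 0.05; -0.5 4 42 -0.4 0 0 0.05; -0.5 4 42 -0.4 0 0 1; -0.5 4 42 -0.4 0 0 1; -0.5 4 42 -0.4 0 0 1; -0.5 4 30 -0.4 0 0 1; -0.5 4 0 -0.4 0 0 1; -0.5 4 -40 -0.4 0 0 1")

```text
time_s: 26.98
eef_pos: [0.4217, -0.2745, 0.0975]
ee_rot: [-0.003, 0.706, 0.708, -0.0]
force: [1.4, -0.2, -0.6]
gripper_width: 0.0251
```

Run:
```python
from h import *
goal((.424,.008,.2+.0188),Rd(90))
cam('wrist','w15.png')
```

```text
shift [ 283.     2.5 -101.3] rot [-0.28 -0.25  0.13] | t 26.98 F [ 1.4 -0.2 -0.6] w 0.0251
```

View pics/w15.png

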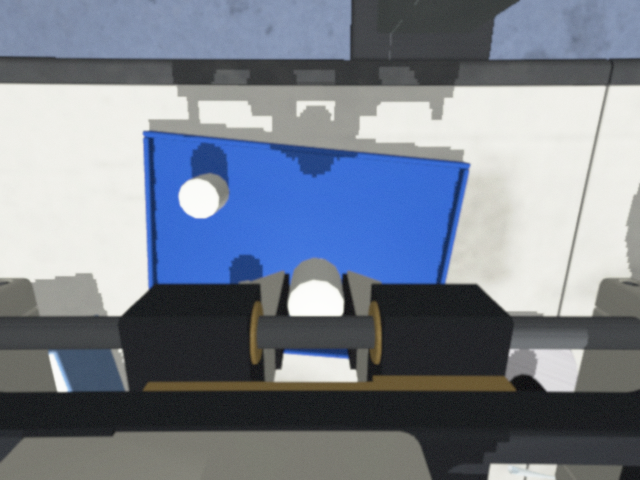

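>>> jog_arm(series="3 0 -40 0 0 0 1; 25 0 -75 0 0 0 1; 60 0 -100 0 0 0 1; 100 0 -100 0 0 0 1; 140 0 -100 0 0 0 1; 180 0 -100 0 0 0 1; 220 0 -100 0 0 0 1; 255 -1 -100 0 0 0 1; 280 -2 -100 0 0 0 1; 286 -2 -100 0 0 0 1")

```text
time_s: 27.87
eef_pos: [0.4199, 0.0134, 0.1991]
ee_rot: [-0.0, 0.705, 0.709, 0.001]
force: [-0.7, 0.0, -0.7]
gripper_width: 0.0253
```

Run:
```python
from h import *
goal((.428,.011,.112+.0188),Rd(90))
```

```text
shift [-2.6  8.1 87.1] rot [ 0.02 -0.09  0.33] | t 27.87 F [-0.7  0.  -0.7] w 0.0253
```

>>> jog_arm(series="-2 8 35 0 0 0 1; -2 8 65 0 0 0 1; -2 8 82 0 0 0 1; -2 8 91 0 0 0 1; -2 8 91 0 0 0 1; -2 8 91 0 0 0 1; -2 8 91 0 0 0 0.25; -2 8 91 0 0 0 0.25; -2 8 91 0 0 0 0.25; -2 8 91 0 0 0 0.25")

```text
time_s: 28.7
eef_pos: [0.4289, 0.0081, 0.108]
ee_rot: [0.0, 0.706, 0.708, 0.0]
force: [0.4, -0.8, -0.6]
gripper_width: 0.0344
```

>>> jog_arm(series="0 0 -40 0 0 0 0.1; 0 0 -80 0 0 0 0.05; 0 0 -100 0 0 0 0.05; 0 0 -100 0 0 0 0.05; 0 0 -100 0 0 0 0.05")

```text
time_s: 29.12
eef_pos: [0.4291, 0.0081, 0.2085]
ee_rot: [0.001, 0.706, 0.708, 0.001]
force: [-0.8, -1.2, -0.2]
gripper_width: 0.0431
```

Run:
```python
from h import *
st();goal((.4855,-.2455,.08),Rd(90))
cam('wrist','w16.png');c=fresh()
cv2.imwrite('pics/dial16.png',cv2.resize(c['frame'][280:330,290:350,::-1],None,fx=10,fy=10,interpolation=cv2.INTER_CUBIC))
```

```text
{'time_s': 29.1167, 'joint_pos': [-0.1604, 0.1827, 1.7985, 0.0005, 1.1579, -1.734], 'joint_velocities': [0.0005, 0.0363, 0.0501, -0.0007, -0.0147, 0.0004], 'tau': [0.0224, -34.7617, -24.4653, -0.0446, 0.1788, -0.0012], 'eef_pos': [0.4291, 0.0081, 0.2085], 'ee_rot': [0.0009, 0.7062, 0.708, 0.0009], 'force': [-0.7993, -1.1904, -0.2468], 'torque': [0.1118, -0.113, 0.0557], 'gripper_width': 0.0431}
shift [-253.8   55.4  147.4] rot [ 0.15 -0.01  0.15] | t 29.12 F [-0.8 -1.2 -0.2] w 0.0431
fresh px [423.9 249.4] 57 [ 0.4872 -0.2456  0.034 ]
fresh px [453.9 252.6] 58 [ 0.4708 -0.3258  0.034 ]
fresh px [466.6 281.2] 61 [ 0.3897 -0.3477  0.034 ]
```

View pics/w16.png

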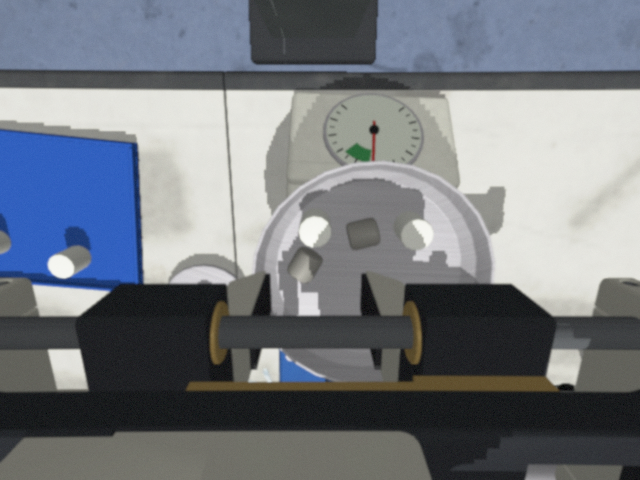

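View pics/dial16.png

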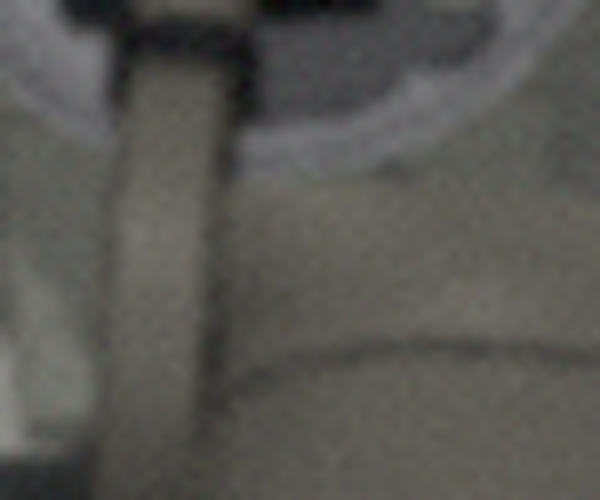

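>>> jog_arm(series="-40 10 0 0 0 0 0.05; -60 15 0 0 0 0 0.05; -60 15 0 0 0 0 0.05; -60 15 0 0 0 0 0.05; -60 15 0 0 0 0 0.05; -60 15 0 0 0 0 0.05; -60 15 0 0 0 0 0.05; -60 15 0 0 0 0 0.05")

```text
time_s: 29.88
eef_pos: [0.4435, -0.0511, 0.2072]
ee_rot: [-0.001, 0.706, 0.708, -0.0]
force: [-0.2, 0.3, -0.1]
gripper_width: 0.0435
```

Run:
```python
from h import *
c=cam('wrist','w17.png')
# rectify dial: project dial plane; find green/red pixels, show enlarged
f=c['frame'].astype(int)
red=(f[...,0]>1.6*f[...,1])&(f[...,0]>1.6*f[...,2]); red[260:]=0
v,u=np.nonzero(red); print(len(u),u.mean(),v.mean())
u0,v0=int(np.median(u)),int(np.median(v))
cv2.imwrite('pics/d17.png',cv2.resize(c['frame'][max(0,v0-70):v0+50,u0-70:u0+70,::-1],None,fx=5,fy=5,interpolation=cv2.INTER_CUBIC))
goal((.4855,-.2455,.08),Rd(90))
```

```text
67 443.94029850746267 126.02985074626865
shift [-194.5   41.5  145.9] rot [-0.05 -0.04  0.19] | t 29.93 F [-0.4  0.3 -0.2] w 0.0436
```

View pics/d17.png

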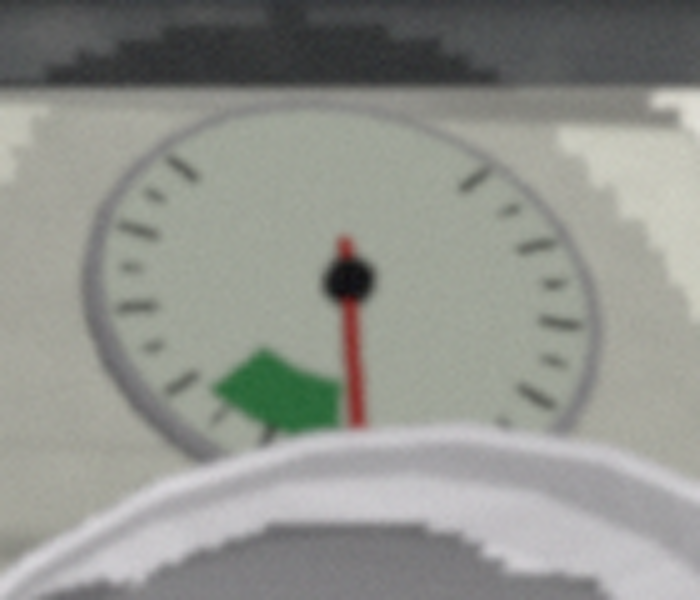

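The needle points to just before the green sector, at about 2.4 rad, so one more piece (about 0.57 rad) should land mid-green. Fetching piece C.

>>> jog_arm(series="-40 8 0 0 0 0 0.05; -80 17 0 0 0 0 0.05; -120 25 0 0 0 0 0.05; -160 34 30 0 0 0 0.05; -190 41 60 0 0 0 0.05; -194 41 95 0 0 0 0.05; -194 41 130 0 0 0 0.05; -194 41 146 0 0 0 0.05; -194 41 146 0 0 0 0.05; -194 41 146 0 0 0 0.05")

```text
time_s: 30.77
eef_pos: [0.4849, -0.2452, 0.0608]
ee_rot: [-0.001, 0.706, 0.708, -0.0]
force: [-0.3, -1.2, 0.5]
gripper_width: 0.0438
```

Run:
```python
from h import *
goal((.4855,-.2455,.017+.0188),Rd(90))
```

```text
shift [-0.4  0.7 43.8] rot [-0.12 -0.09  0.16] | t 30.77 F [-0.3 -1.2  0.5] w 0.0438
```

>>> jog_arm(series="0 0.5 20 0 0 0 0.05; 0 0.5 38 0 0 0 0.05; 0 0.5 44 0 0 0 0.05; 0 0.5 44 0 0 0 0.05; 0 0.5 44 0 0 0 1; 0 0.5 44 0 0 0 1; 0 0.5 44 0 0 0 1; 0 0.5 30 0 0 0 1; 0 0.5 0 0 0 0 1; 0 0.5 -40 0 0 0 1")

```text
time_s: 31.6
eef_pos: [0.484, -0.2446, 0.1004]
ee_rot: [-0.003, 0.706, 0.708, -0.001]
force: [1.0, -0.9, -0.5]
gripper_width: 0.0254
```

Run:
```python
from h import *
goal((.445,.05,.2+.0188),Rd(90))
c=cam('top','t18.png')
cv2.imwrite('pics/t18.png',cv2.resize(c['frame'][170:340,220:500,::-1],None,fx=2.85,fy=2.85))
cam('wrist','w18.png')
```

```text
shift [295.1 -38.9 -98.3] rot [-0.29 -0.21  0.13] | t 31.6 F [ 1.  -0.9 -0.5] w 0.0254
```

View pics/t18.png

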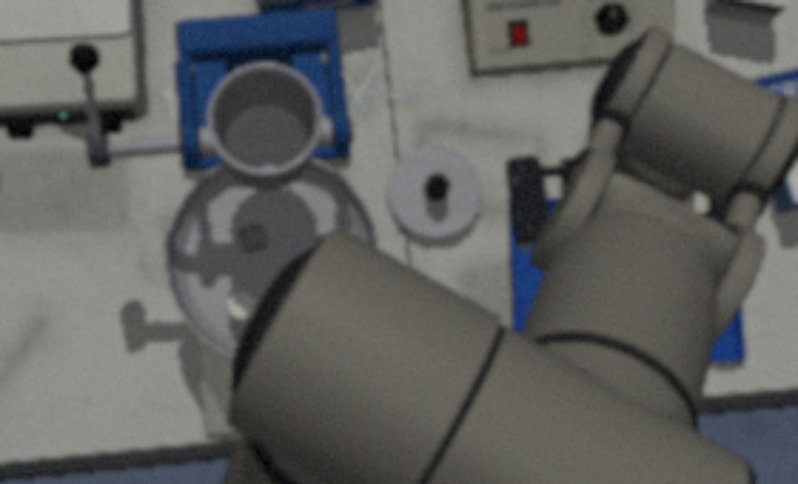

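View pics/w18.png

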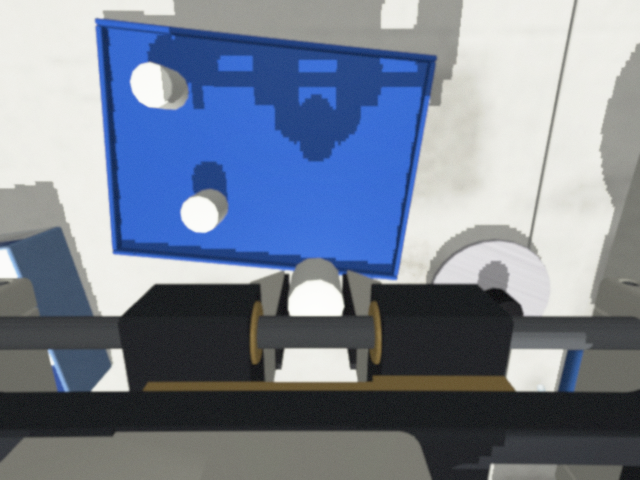

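>>> jog_arm(series="5 -5 -40 0 0 0 1; 30 -10 -75 0 0 0 1; 65 -15 -98 0 0 0 1; 100 -21 -98 0 0 0 1; 140 -21 -98 0 0 0 1; 180 -21 -98 0 0 0 1; 220 -21 -98 0 0 0 1; 255 -21 -98 0 0 0 1; 275 -21 -98 0 0 0 1; 279 -21 -98 0 0 0 1")

```text
time_s: 32.53
eef_pos: [0.4635, 0.0364, 0.1997]
ee_rot: [-0.001, 0.705, 0.709, 0.001]
force: [0.1, 0.2, -0.1]
gripper_width: 0.0254
```

>>> jog_arm(series="0 0 0 0 0 0 1; 0 0 0 0 0 0 1; 0 0 0 0 0 0 1")

```text
time_s: 32.78
eef_pos: [0.4641, 0.0321, 0.1994]
ee_rot: [-0.0, 0.707, 0.708, -0.0]
force: [0.7, -0.4, -0.7]
gripper_width: 0.0253
```

Run:
```python
from h import *
goal((.463,.034,.108+.0188),Rd(90)); c=cam('wrist','w19.png')
```

```text
shift [ 1.9 -1.  91.4] rot [-0.03 -0.01  0.07] | t 32.78 F [ 0.7 -0.4 -0.7] w 0.0253
```

View pics/w19.png

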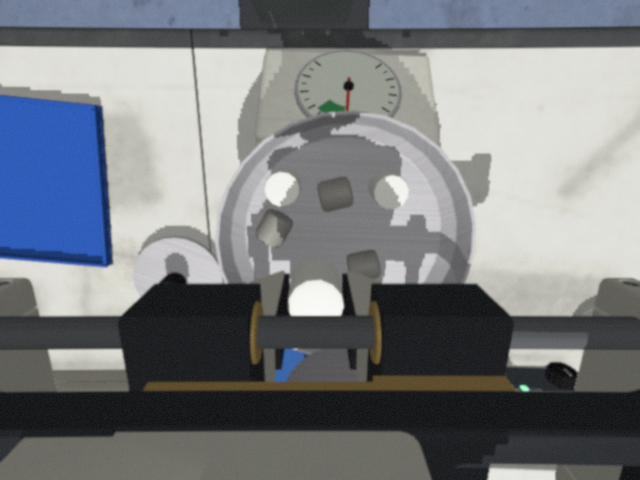

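Run:
```python
from h import *
c=cam('wrist');print(proj(c,[(.463,.034,.09),(.458,.034,.09),(.458,.028,.09)]).round(), onz(c,[(365,263),(336,194),(275,228),(282,189),(392,191)],.09).round(3))
```

```text
[[318. 229.]
 [318. 222.]
 [310. 222.]] [[0.492 0.072 0.09 ]
 [0.436 0.048 0.09 ]
 [0.463 0.001 0.09 ]
 [0.432 0.007 0.09 ]
 [0.433 0.09  0.09 ]]
```

>>> jog_arm(series="6 -5 35 0 0 0 1; 6 -5 65 0 0 0 1; 6 -5 82 0 0 0 1; 6 -5 90 0 0 0 1; 6 -5 90 0 0 0 1; 6 -5 90 0 0 0 1; 6 -5 90 0 0 0 0.3; 6 -5 90 0 0 0 0.3; 6 -5 90 0 0 0 0.3; 6 -5 90 0 0 0 0.3")

```text
time_s: 33.72
eef_pos: [0.4593, 0.0393, 0.1101]
ee_rot: [0.0, 0.706, 0.708, 0.0]
force: [0.1, 0.4, -0.5]
gripper_width: 0.032
```

>>> jog_arm(series="0 0 -40 0 0 0 0.3; 0 0 -80 0 0 0 0.1; 0 0 -120 0 0 0 0.05; -40 0 -150 0 0 0 0; -80 0 -150 0 0 0 0; -80 0 -150 0 0 0 0; -80 0 -150 0 0 0 0; -80 0 -150 0 0 0 0; -80 0 -150 0 0 0 0")

```text
time_s: 34.47
eef_pos: [0.4587, -0.0398, 0.2587]
ee_rot: [-0.001, 0.706, 0.708, -0.0]
force: [0.1, -0.1, -0.8]
gripper_width: 0.0456
```

Run:
```python
from h import *
st(); c=cam('wrist','w20.png')
P=cloud(c);
```

```text
{'time_s': 34.4667, 'joint_pos': [-0.2538, 0.1985, 1.6318, 0.0009, 1.3137, -1.8278], 'joint_velocities': [0.0125, 0.0014, -0.0004, -0.0024, -0.0005, -0.0034], 'tau': [-0.6438, -35.9708, -24.9893, -0.0891, 0.0691, 0.0022], 'eef_pos': [0.4587, -0.0398, 0.2587], 'ee_rot': [-0.0013, 0.706, 0.7082, -0.0002], 'force': [0.0934, -0.0658, -0.754], 'torque': [0.1449, -0.133, 0.0229], 'gripper_width': 0.0456}
```

View pics/w20.png

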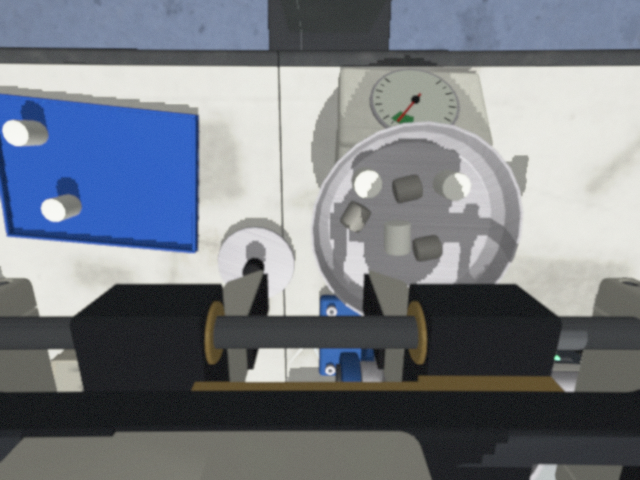

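The third piece fell over at (398,238) but lies in the pan, and the needle points into the green. Checking the dial and the lid position.

Run:
```python
from h import *
c=cam('wrist'); print(proj(c,[(.545,-.115,.042)]))
cv2.imwrite('pics/d20.png',cv2.resize(c['frame'][60:140,350:480,::-1],None,fx=6,fy=6,interpolation=cv2.INTER_CUBIC))
t=cam('top'); P=cloud(t); f=t['frame']
m=(P[...,2]>.026)&(P[...,2]<.05)&(abs(P[...,0]-.545)<.03)&(abs(P[...,1]+.115)<.03)&(f.max(2)<80)
v,u=np.nonzero(m); print(len(u)); 
if len(u): print(onz(t,[((u.min()+u.max())/2,(v.min()+v.max())/2)],.036))
goal((.545,-.115,.15),Rd(0))
```

```text
[[248.58335193 277.15166997]]
0
shift [-75.9  86.  127.4] rot [-1.300e-01  3.000e-02  9.023e+01] | t 34.62 F [-0.6  0.8 -0.5] w 0.046
```

View pics/d20.png

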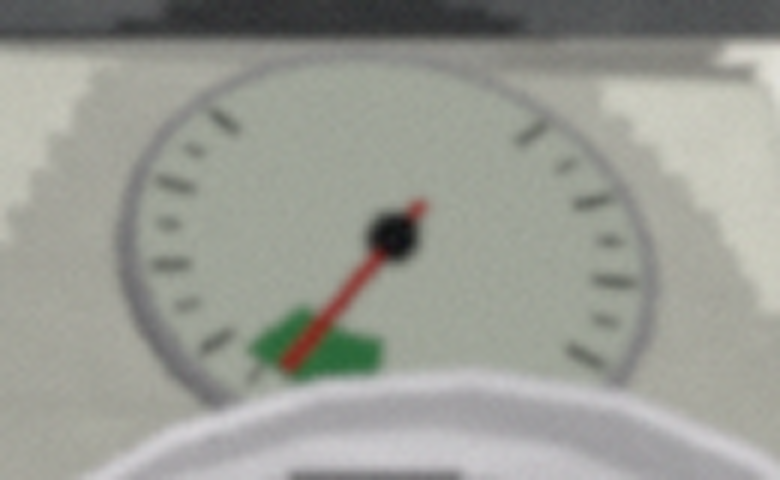

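The needle rests inside the green sector, with green showing on both sides. Now turning back over the lid.

>>> jog_arm(series="-20 22 0 0 0 7 0; -40 45 0 0 0 14 0; -60 68 0 0 0 21 0; -76 86 0 0 0 28 0; -76 86 0 0 0 35 0; -76 86 0 0 0 42 0; -76 86 0 0 0 49 0; -76 86 0 0 0 56 0; -76 86 0 0 0 63 0; -76 86 0 0 0 70 0")

```text
time_s: 35.45
eef_pos: [0.5454, -0.1155, 0.2587]
ee_rot: [-0.001, 0.985, 0.173, -0.001]
force: [-0.1, -0.6, -0.8]
gripper_width: 0.0457
```

>>> jog_arm(series="0 0 0 0 0 7 0; 0 0 30 0 0 14 0; 0 0 60 0 0 20 0; 0 0 60 0 0 20 0; 0 0 60 0 0 20 0; 0 0 60 0 0 20 0")

```text
time_s: 35.95
eef_pos: [0.5461, -0.1163, 0.2005]
ee_rot: [-0.0, 1.0, 0.003, 0.0]
force: [0.3, 0.3, 0.6]
gripper_width: 0.0458
```

Run:
```python
from h import *
c=cam('wrist','w21.png'); print(proj(c,[(.545,-.115,.042)]))
goal((.545,-.115,.15),Rd(0));goal((.545,-.115,.033),Rd(0))
```

```text
[[313.61577677 214.42866782]]
shift [-1.5 -1.5 69.8] rot [ 0.02 -0.11  0.32] | t 36.0 F [0.2 0.1 0.5] w 0.0455
shift [ -1.7  -1.5 186.8] rot [ 0.02 -0.11  0.32] | t 36.0 F [0.2 0.1 0.5] w 0.0455
```

View pics/w21.png

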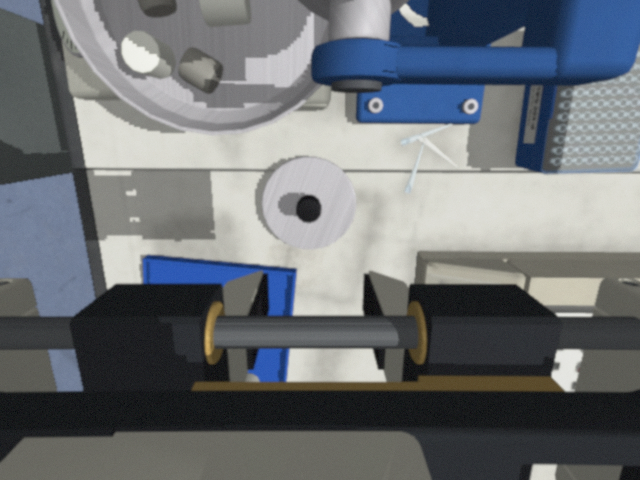

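Run:
```python
from h import *
c=cam('wrist'); f=c['frame'].astype(int); m=(f.max(2)<45).astype(np.uint8); m[:150]=0;m[265:]=0;m[:,:280]=0;m[:,340:]=0
n,l,s,ce=cv2.connectedComponentsWithStats(m); i=1+np.argmax(s[1:,4]); print(s[i],ce[i],onz(c,[ce[i]],.038))
k=onz(c,[ce[i]],.038)[0]
goal((k[0],k[1],.0335),Rd(0))
```

```text
[297 196  22  25 415] [307.01204819 207.78554217] [[ 0.53934939 -0.11010181  0.038     ]]
shift [ -7.4  -6.6 186.4] rot [ 0.02 -0.13  0.27] | t 36.05 F [-0.5 -0.5  0.5] w 0.0461
```

>>> jog_arm(series="-7 -6.5 40 0 0 0 0; -7 -6.5 80 0 0 0 0; -7 -6.5 120 0 0 0 0; -7 -6.5 155 0 0 0 0; -7 -6.5 178 0 0 0 0; -7 -6.5 186 0 0 0 0; -7 -6.5 186 0 0 0 0; -7 -6.5 186 0 0 0 0; -7 -6.5 186 0 0 0 0", newtons=30)

```text
time_s: 36.8
eef_pos: [0.5395, -0.1103, 0.0147]
ee_rot: [0.0, 1.0, 0.002, 0.001]
force: [-0.1, -0.0, 0.3]
gripper_width: 0.0461
```

>>> jog_arm(series="0 0 0 0 0 0 1; 0 0 0 0 0 0 1; 0 0 0 0 0 0 1; 0 0 0 0 0 0 1; 0 0 0 0 0 0 1")

```text
time_s: 37.22
eef_pos: [0.5392, -0.1102, 0.0143]
ee_rot: [0.0, 1.0, 0.001, 0.001]
force: [-0.1, 0.3, 5.9]
gripper_width: 0.0234
```

Run:
```python
from h import *
st(); c=cam('wrist','w22.png'); goal((.563,.052,.36),Rd(0))
```

```text
{'time_s': 37.2167, 'joint_pos': [-0.3411, 0.6409, 1.6943, 0.0005, 0.8048, -0.3443], 'joint_velocities': [0.0004, 0.001, 0.0005, 0.0011, 0.0005, 0.0011], 'tau': [-0.0862, -46.9834, -15.4894, 0.0453, -0.026, 0.0009], 'eef_pos': [0.5392, -0.1102, 0.0143], 'ee_rot': [0.0001, 1.0, 0.0014, 0.0008], 'force': [-0.0717, 0.3131, 5.8778], 'torque': [-0.0184, -0.0311, 0.0259], 'gripper_width': 0.0234}
shift [  24.8 -162.1 -326.9] rot [ 0.01 -0.09  0.16] | t 37.27 F [ 1.  -0.6  6.3] w 0.0234
```

View pics/w22.png

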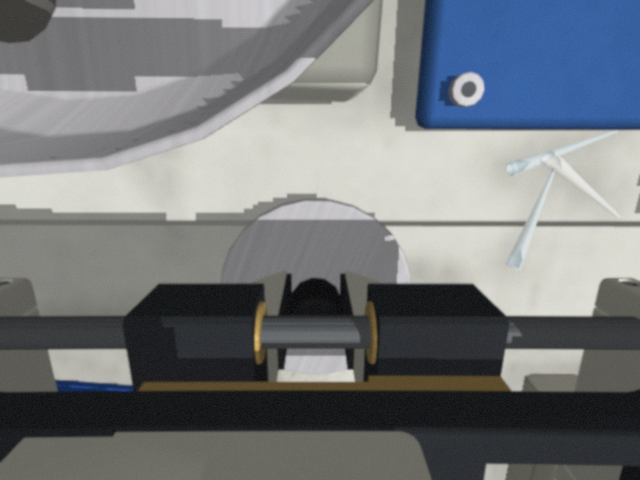

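Lid gripped. Lifting and carrying it over the pot.

>>> jog_arm(series="0 0 -15 0 0 0 1; 0 0 -50 0 0 0 1; 0 0 -90 0 0 0 1; 0 0 -130 0 0 0 1; 0 0 -170 0 0 0 1; 0 0 -210 0 0 0 1; 0 0 -250 0 0 0 1; 0 0 -290 0 0 0 1; 0 0 -327 0 0 0 1; 0 0 -327 0 0 0 1")

```text
time_s: 38.1
eef_pos: [0.5404, -0.1107, 0.3485]
ee_rot: [0.002, 1.0, 0.001, 0.006]
force: [0.9, -0.4, -1.1]
gripper_width: 0.0234
```

>>> jog_arm(series="5 -40 0 0 0 0 1; 12 -80 0 0 0 0 1; 18 -115 0 0 0 0 1; 22 -145 0 0 0 0 1; 24.5 -162 0 0 0 0 1; 24.5 -162 0 0 0 0 1; 24.5 -162 0 0 0 0 1; 24.5 -162 0 0 0 0 1; 24.5 -162 0 0 0 0 1")

```text
time_s: 38.85
eef_pos: [0.5624, 0.0508, 0.3401]
ee_rot: [-0.0, 1.0, 0.001, -0.001]
force: [0.5, -0.5, -0.7]
gripper_width: 0.0237
```

Run:
```python
from h import *
st(); c=cam('wrist','w23.png'); goal((.5635,.0525,.290),Rd(0));goal((.5635,.0525,.275),Rd(0))
t=cam('top'); cv2.imwrite('pics/t23.png',cv2.resize(t['frame'][130:340,220:500,::-1],None,fx=2.85,fy=2.85))
```

```text
{'time_s': 38.85, 'joint_pos': [-0.0458, 0.3621, 1.1865, 0.0002, 1.5941, -0.0469], 'joint_velocities': [-0.0057, 0.0006, -0.0021, 0.0018, 0.0009, 0.004], 'tau': [0.5432, -46.9725, -27.0708, 0.1087, 0.0472, -0.0072], 'eef_pos': [0.5624, 0.0508, 0.3401], 'ee_rot': [-0.0001, 1.0, 0.0005, -0.0006], 'force': [0.5494, -0.4686, -0.7004], 'torque': [-0.0148, -0.1187, -0.0447], 'gripper_width': 0.0237}
shift [ 1.1 -1.8 69. ] rot [-0.02  0.06  0.05] | t 38.9 F [ 0.7 -0.3 -1.1] w 0.0232
shift [ 1.2 -1.8 84. ] rot [-0.02  0.06  0.05] | t 38.9 F [ 0.7 -0.3 -1.1] w 0.0232
```

View pics/w23.png

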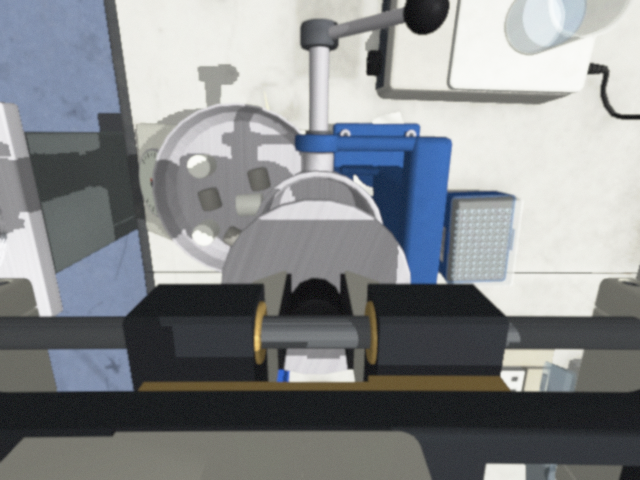

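View pics/t23.png

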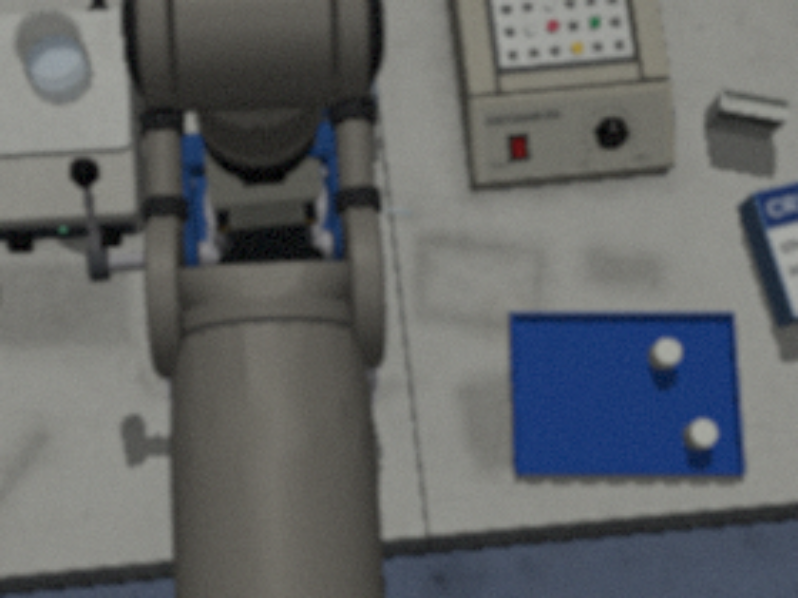

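Run:
```python
from h import *
c=cam('wrist')
a=np.linspace(0,2*np.pi,17)
for x,y in ((.5635,.0525),(.5635,.05)):
    p=proj(c,[(x+.048*np.cos(t),y+.048*np.sin(t),.25) for t in a]); print(p[:,0].min(),p[:,0].max(),p[:,1].min())
im=c['frame'][130:300,200:440,::-1]; cv2.imwrite('pics/w24.png',cv2.resize(im,None,fx=3.3,fy=3.3))
```

```text
250.57225826927078 382.20409306013744 168.78265045068025
250.74364821057227 382.0207923610545 172.4298178078055
```

View pics/w24.png

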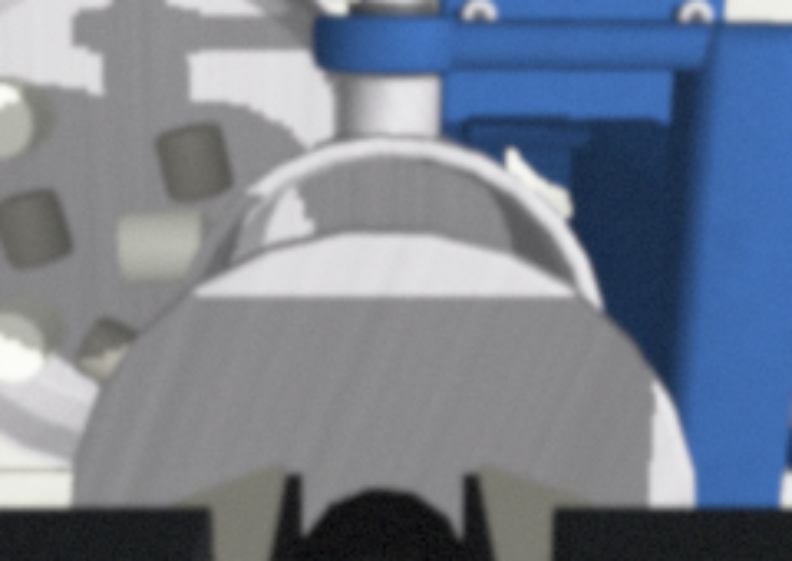

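>>> jog_arm(series="1.5 0 35 0 0 0 1; 1.5 0 60 0 0 0 1; 1.5 0 72 0 0 0 1; 1.5 0 76 0 0 0 1; 1.5 0 79 0 0 0 1; 1.5 0 81 0 0 0 1; 1.5 0 83 0 0 0 1; 1.5 0 84 0 0 0 1; 1.5 0 84 0 0 0 1; 1.5 0 84 0 0 0 1")

```text
time_s: 39.83
eef_pos: [0.5641, 0.052, 0.2568]
ee_rot: [-0.0, 1.0, 0.001, 0.0]
force: [-0.4, -0.8, -0.2]
gripper_width: 0.0232
```

Run:
```python
from h import *
st(); c=cam('wrist','w25.png')
```

```text
{'time_s': 39.8333, 'joint_pos': [-0.0436, 0.3985, 1.3547, 0.0006, 1.3883, -0.0463], 'joint_velocities': [0.0011, 0.0013, 0.0003, -0.0003, -0.0001, 0.0003], 'tau': [-0.0297, -47.7323, -25.9263, 0.0773, 0.0346, -0.0002], 'eef_pos': [0.5641, 0.052, 0.2568], 'ee_rot': [-0.0003, 1.0, 0.0013, 0.0001], 'force': [-0.3532, -0.7893, -0.2096], 'torque': [-0.052, -0.1374, 0.0001], 'gripper_width': 0.0232}
```

View pics/w25.png

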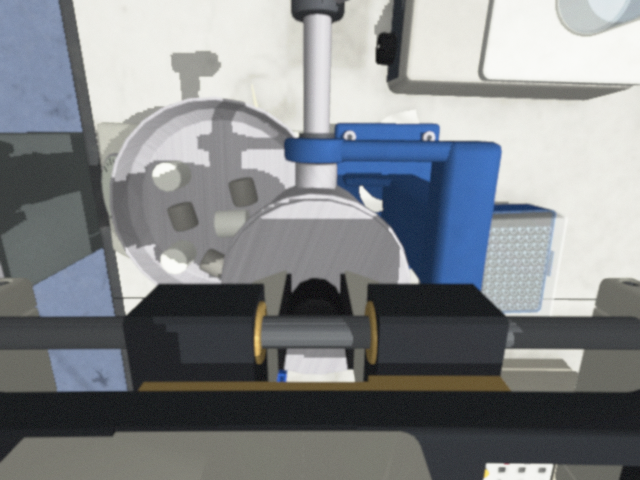

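>>> jog_arm(series="1.5 -1.5 0 0 0 0 1; 1.5 -1.5 1 0 0 0 1; 1.5 -1.5 1.5 0 0 0 1; 1.5 -1.5 2 0 0 0 1; 1.5 -1.5 2 0 0 0 1; 1.5 -1.5 2 0 0 0 1")

```text
time_s: 40.38
eef_pos: [0.5658, 0.0537, 0.2565]
ee_rot: [-0.0, 1.0, 0.001, 0.001]
force: [-3.0, 0.4, 10.2]
gripper_width: 0.0231
```

Contact at the expected height. Releasing.

>>> jog_arm(series="0 0 -1 0 0 0 0.2; 0 0 -1 0 0 0 0; 0 0 -1 0 0 0 -0.1; 0 0 -25 0 0 0 -0.1; 0 0 -60 0 0 0 -0.1; 0 0 -100 0 0 0 -0.1; 0 40 -100 0 0 0 -0.1; 0 80 -100 0 0 0 -0.1; 0 120 -100 0 0 0 -0.1; 0 160 -100 0 0 0 -0.1")

```text
time_s: 41.22
eef_pos: [0.5655, -0.1078, 0.3539]
ee_rot: [-0.0, 1.0, 0.002, -0.001]
force: [0.6, -0.2, -0.6]
gripper_width: 0.0505
```

>>> jog_arm(series="0 40 0 0 0 0 -0.1; 0 80 0 0 0 0 -0.1; 0 120 0 0 0 0 -0.1; 0 160 0 0 0 0 -0.1; 0 160 0 0 0 0 -0.1; 0 160 0 0 0 0 -0.1; 0 160 0 0 0 0 -0.1")

```text
time_s: 41.8
eef_pos: [0.5662, -0.2663, 0.3534]
ee_rot: [-0.001, 1.0, 0.001, -0.001]
force: [0.6, 0.5, 0.1]
gripper_width: 0.0506
```

Run:
```python
from h import *
st()
t=cam('top'); cv2.imwrite('pics/t26.png',cv2.resize(t['frame'][150:340,220:500,::-1],None,fx=2.85,fy=2.85))
s=cam('scene'); cv2.imwrite('pics/s26.png',cv2.resize(s['frame'][190:350,220:480,::-1],None,fx=2.85,fy=2.85))
cv2.imwrite('pics/d26.png',cv2.resize(t['frame'][280:330,290:350,::-1],None,fx=10,fy=10,interpolation=cv2.INTER_CUBIC))
P=cloud(t); f=t['frame']
m=(abs(P[...,2]-.256)<.008)&(abs(P[...,0]-.56)<.08)&(abs(P[...,1]-.05)<.07)&(f.max(2)>80)
q=P[m]; print(len(q),np.linalg.lstsq(np.c_[q[:,:2],np.ones(len(q))],q[:,2],rcond=None)[0],q[:,2].mean(),cv2.minEnclosingCircle(q[:,:2].astype(np.float32)))
```

```text
{'time_s': 41.8, 'joint_pos': [-0.5623, 0.4925, 0.9498, 0.0006, 1.7019, -0.5642], 'joint_velocities': [0.031, -0.02, 0.0056, 0.0011, -0.0008, -0.0017], 'tau': [-1.5199, -52.0606, -26.7335, -0.0615, 0.0434, -0.0169], 'eef_pos': [0.5662, -0.2663, 0.3534], 'ee_rot': [-0.001, 1.0, 0.001, -0.0009], 'force': [0.6271, 0.4615, 0.14], 'torque': [-0.012, -0.1162, -0.0512], 'gripper_width': 0.0506}
1107 [0.00815331 0.00807822 0.25191851] 0.25695602178976584 ((0.5663352608680725, 0.0521177276968956), 0.04817700386047363)
```

View pics/t26.png

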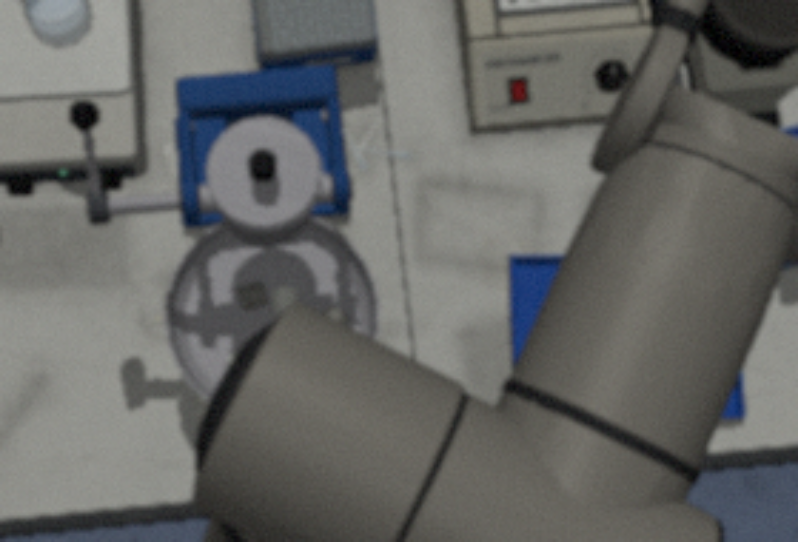

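View pics/s26.png

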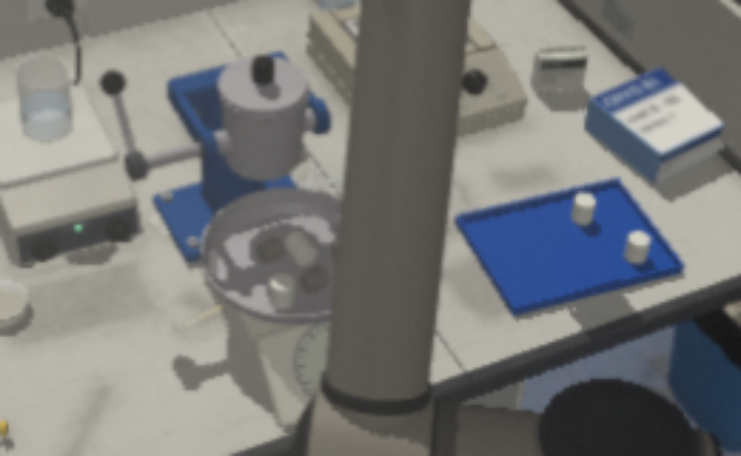

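View pics/d26.png

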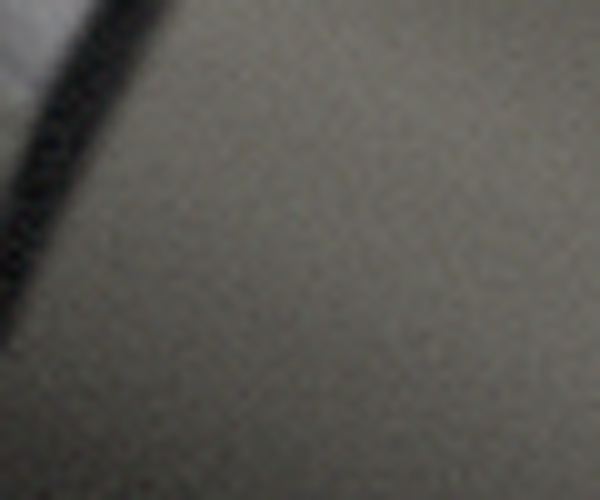

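Lid sits flat on the pot and the lever is back where it began. I'll move the arm clear for a last look at the dial.

>>> jog_arm(series="-30 40 0 0 0 0 -0.1; -70 80 0 0 0 0 -0.1; -110 110 0 0 0 0 -0.1; -150 140 0 0 0 0 -0.1; -180 170 0 0 0 0 -0.1; -210 200 0 0 0 0 -0.1; -240 220 0 0 0 0 -0.1; -270 230 0 0 0 0 -0.1; -270 230 0 0 0 0 -0.1; -270 230 0 0 0 0 -0.1")

```text
time_s: 42.73
eef_pos: [0.2936, -0.4985, 0.3544]
ee_rot: [0.0, 1.0, -0.001, -0.001]
force: [1.3, 0.1, -0.1]
gripper_width: 0.0505
```

Run:
```python
from h import *
st()
t=cam('top'); cv2.imwrite('pics/t27.png',cv2.resize(t['frame'][150:340,140:500,::-1],None,fx=2.2,fy=2.2))
cv2.imwrite('pics/d27.png',cv2.resize(t['frame'][280:330,290:350,::-1],None,fx=10,fy=10,interpolation=cv2.INTER_CUBIC))
```

```text
{'time_s': 42.7333, 'joint_pos': [-1.1697, 0.3885, 1.1098, -0.0021, 1.6438, -1.1689], 'joint_velocities': [0.0755, 0.0001, -0.004, 0.0442, 0.007, 0.0673], 'tau': [-1.8209, -47.9563, -26.715, -0.2019, 0.0884, -0.586], 'eef_pos': [0.2936, -0.4985, 0.3544], 'ee_rot': [0.0002, 1.0, -0.0005, -0.0011], 'force': [1.3355, 0.0563, -0.1439], 'torque': [0.0152, -0.0783, 0.0363], 'gripper_width': 0.0505}
```

View pics/t27.png

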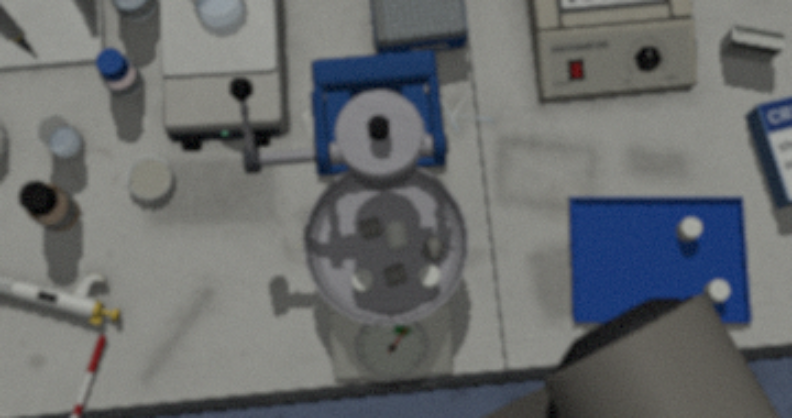

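View pics/d27.png

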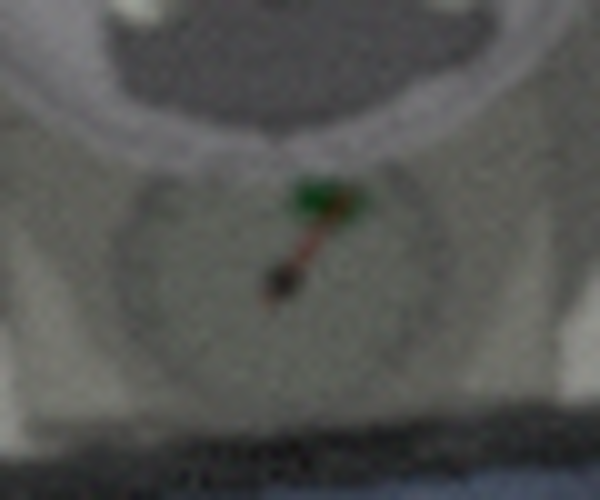

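The needle is in the green, three worn and three fresh pieces are in the pan, two fresh remain in the tray, and the lid is on. I'll let the arm settle and hand in.

>>> jog_arm(series="0 0 0 0 0 0 -0.1; 0 0 0 0 0 0 -0.1; 0 0 0 0 0 0 -0.1; 0 0 0 0 0 0 -0.1")

```text
time_s: 43.12
eef_pos: [0.2982, -0.4963, 0.3543]
ee_rot: [-0.0, 1.0, 0.002, -0.0]
force: [-0.6, -0.2, 0.9]
gripper_width: 0.0502
```

```bash
python3 -c "
from cell import manip
print(manip.finish_job())"
```

```text
the job is handed in; nothing more can be done
None
```

The job is done and handed in at about 43 s. I set the lid aside on the worktop and tipped the pot by its lever to about 2.48 rad. All three worn cylinders dropped into the pan. I then stood the pot back against its stop, added three fresh cylinders and put the lid back on.

**Last checks:**
- **Scale:** the needle rests inside the green sector, at about 3.0 rad by eye, with green showing on both sides of it. After two fresh cylinders it was still just short of the sector.
- **Pieces:** three worn and three fresh cylinders are in the pan and two fresh ones are left in the tray. The pot looked empty before I closed it.
- **Pot and lid:** the lid lies flat, within about 1 mm of where it sat at first. The lever is back in its starting position.
- **Bystanders:** I never went near the amber bottle or the petri dish.

**Departures from plan:**
- One fresh piece was knocked aside partway through. I measured its new position and used it.
- The third fresh piece fell over in the pan but stayed in it.

No check failed or disagreed. No force reading passed about 23 N, well under the limits.

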